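Check the spice jar caps and put the jars away in the sliding-cover chest

TASK

The spice jars have been refilled and some caps are still slack. Slide the chest's cover fully back, stand every jar from the counter upright in a free pocket of the chest, test each jar's cap (the one already in the chest too) and screw any slack one fully home, then slide the cover fully shut. Leave the drinking glass where it stands.

Things in the scene. Friction and masses are not known exactly. Their poses are not given: they have to be found in the camera images.
- chest: wooden spice chest, fixed, 240 (x) x 334 (y) x 116 mm high. Origin: on the counter under the middle of the pocket row; x to the rear, y along the row. Front part open on top when the cover is back: inside x -51 to +51, y -158 to +158 mm, floor 8 mm up, front wall 104 mm, side walls 116 mm high. Rear part, x +51 to +180, is a closed deck 101 mm high where the cover parks
- pocket_1 (a point): middle of the floor of pocket 1 (chest frame x 0, y +116, z 8 mm), one of five square pockets 50 x 50 mm, 58 mm apart, between low rails that reach 30 mm above the counter; holds one 44 mm jar. Before and behind a jar (chest x) the chest is free for fingers, 29 mm on each side
- pocket_2 (a point): middle of the floor of pocket 2 (chest frame x 0, y +58, z 8 mm), one of five square pockets 50 x 50 mm, 58 mm apart, between low rails that reach 30 mm above the counter; holds one 44 mm jar. Before and behind a jar (chest x) the chest is free for fingers, 29 mm on each side
- pocket_3 (a point): middle of the floor of pocket 3 (chest frame x 0, y +0, z 8 mm), one of five square pockets 50 x 50 mm, 58 mm apart, between low rails that reach 30 mm above the counter; holds one 44 mm jar. Before and behind a jar (chest x) the chest is free for fingers, 29 mm on each side
- pocket_4 (a point): middle of the floor of pocket 4 (chest frame x 0, y -58, z 8 mm), one of five square pockets 50 x 50 mm, 58 mm apart, between low rails that reach 30 mm above the counter; holds one 44 mm jar. Before and behind a jar (chest x) the chest is free for fingers, 29 mm on each side
- pocket_5 (a point): middle of the floor of pocket 5 (chest frame x 0, y -116, z 8 mm), one of five square pockets 50 x 50 mm, 58 mm apart, between low rails that reach 30 mm above the counter; holds one 44 mm jar. Before and behind a jar (chest x) the chest is free for fingers, 29 mm on each side
- cover (a joint): slide of the chest's flat cover (116 x 314 x 8 mm, top 113 mm above the counter), in m: 0 = shut over the pockets, its front edge flush with the chest's front; grows as it is pushed to the chest's +x; 0.112 = fully back, the pockets all free. It stays where it is left; about 2 N of friction
- cover_bar (a point): middle of the top edge of the cover's wooden pull bar, which stands on the cover along the chest's y: 12 mm thick (x), 100 mm long (y), 22 mm high, its top 134.5 mm above the counter; 58 mm behind the cover's front edge. Can be pinched from above across its thickness
- paprika: square glass jar of brick-red ground spice, 44 x 44 mm, 88 mm high with cap, 0.22 kg; starts on the counter. Origin: centre of the underside, z up, x and y square to its sides. Its round black screw cap, 39 mm across, spans 68 to 88 mm above the underside and can bear its weight. On the open counter it spins with the cap; in a pocket it turns only some 0.15 rad before the rails stop it
- paprika_cap_top (a point): centre of the paprika cap's top (does not turn with the cap): 88.0 mm above the jar's underside when screwed home, 1.1 to 2 mm more when slack. Clockwise from above tightens, sinking 1.43 mm per rad; a slack cap (0.8 to 1.35 rad short of home) turns against 0.07 N m of friction, then stops hard at home; a tight one does not turn further
- turmeric: square glass jar of bright yellow ground spice, 44 x 44 mm, 88 mm high with cap, 0.22 kg; starts on the counter. Origin: centre of the underside, z up, x and y square to its sides. Its round black screw cap, 39 mm across, spans 68 to 88 mm above the underside and can bear its weight. On the open counter it spins with the cap; in a pocket it turns only some 0.15 rad before the rails stop it
- turmeric_cap_top (a point): centre of the turmeric cap's top (does not turn with the cap): 88.0 mm above the jar's underside when screwed home, 1.1 to 2 mm more when slack. Clockwise from above tightens, sinking 1.43 mm per rad; a slack cap (0.8 to 1.35 rad short of home) turns against 0.07 N m of friction, then stops hard at home; a tight one does not turn further
- oregano: square glass jar of olive-green dried herb, 44 x 44 mm, 88 mm high with cap, 0.22 kg; starts on the counter. Origin: centre of the underside, z up, x and y square to its sides. Its round black screw cap, 39 mm across, spans 68 to 88 mm above the underside and can bear its weight. On the open counter it spins with the cap; in a pocket it turns only some 0.15 rad before the rails stop it
- oregano_cap_top (a point): centre of the oregano cap's top (does not turn with the cap): 88.0 mm above the jar's underside when screwed home, 1.1 to 2 mm more when slack. Clockwise from above tightens, sinking 1.43 mm per rad; a slack cap (0.8 to 1.35 rad short of home) turns against 0.07 N m of friction, then stops hard at home; a tight one does not turn further
- sesame: square glass jar of cream-white seeds, 44 x 44 mm, 88 mm high with cap, 0.22 kg; starts on the counter. Origin: centre of the underside, z up, x and y square to its sides. Its round black screw cap, 39 mm across, spans 68 to 88 mm above the underside and can bear its weight. On the open counter it spins with the cap; in a pocket it turns only some 0.15 rad before the rails stop it
- sesame_cap_top (a point): centre of the sesame cap's top (does not turn with the cap): 88.0 mm above the jar's underside when screwed home, 1.1 to 2 mm more when slack. Clockwise from above tightens, sinking 1.43 mm per rad; a slack cap (0.8 to 1.35 rad short of home) turns against 0.07 N m of friction, then stops hard at home; a tight one does not turn further
- pepper: square glass jar of near-black peppercorns, 44 x 44 mm, 88 mm high with cap, 0.22 kg; may already stand in the chest. Origin: centre of the underside, z up, x and y square to its sides. Its round black screw cap, 39 mm across, spans 68 to 88 mm above the underside and can bear its weight. On the open counter it spins with the cap; in a pocket it turns only some 0.15 rad before the rails stop it
- pepper_cap_top (a point): centre of the pepper cap's top (does not turn with the cap): 88.0 mm above the jar's underside when screwed home, 1.1 to 2 mm more when slack. Clockwise from above tightens, sinking 1.43 mm per rad; a slack cap (0.8 to 1.35 rad short of home) turns against 0.07 N m of friction, then stops hard at home; a tight one does not turn further
- cumin: square glass jar of brown ground spice, 44 x 44 mm, 88 mm high with cap, 0.22 kg; may already stand in the chest. Origin: centre of the underside, z up, x and y square to its sides. Its round black screw cap, 39 mm across, spans 68 to 88 mm above the underside and can bear its weight. On the open counter it spins with the cap; in a pocket it turns only some 0.15 rad before the rails stop it
- cumin_cap_top (a point): centre of the cumin cap's top (does not turn with the cap): 88.0 mm above the jar's underside when screwed home, 1.1 to 2 mm more when slack. Clockwise from above tightens, sinking 1.43 mm per rad; a slack cap (0.8 to 1.35 rad short of home) turns against 0.07 N m of friction, then stops hard at home; a tight one does not turn further
- glass: clear drinking glass, 81 mm across, 93 mm high, loose, standing upright on the counter; not part of the job. Origin: centre of its underside
Things that resemble listed ones, but are neither listed nor needed, are in the scene too. What is shaped like the turmeric but purple is not meant.

How it is judged:
On the way, in this order (a step that is already met when the one before it is completed fails the run):
1. the cover is fully back (value of joint cover above 0.104 m), for 0.2 s.
2. with the cover still back, every jar stands in a pocket with its cap screwed home (value of joint cover above 0.08 m and x of paprika in the frame of chest between -0.01 and 0.01 m and y of paprika in the frame of chest between -0.13 and 0.13 m and z of paprika in the frame of chest between 0.003 and 0.013 m and angle between each of paprika, turmeric, oregano, sesame, pepper, cumin's own z axis and vertical below 0.12 rad and z of paprika_cap_top in the frame of paprika below 0.0885 m and x of turmeric in the frame of chest between -0.01 and 0.01 m and y of turmeric in the frame of chest between -0.13 and 0.13 m and z of turmeric in the frame of chest between 0.003 and 0.013 m and z of turmeric_cap_top in the frame of turmeric below 0.0885 m and x of oregano in the frame of chest between -0.01 and 0.01 m and y of oregano in the frame of chest between -0.13 and 0.13 m and z of oregano in the frame of chest between 0.003 and 0.013 m and z of oregano_cap_top in the frame of oregano below 0.0885 m and x of sesame in the frame of chest between -0.01 and 0.01 m and y of sesame in the frame of chest between -0.13 and 0.13 m and z of sesame in the frame of chest between 0.003 and 0.013 m and z of sesame_cap_top in the frame of sesame below 0.0885 m and x of pepper in the frame of chest between -0.01 and 0.01 m and y of pepper in the frame of chest between -0.13 and 0.13 m and z of pepper in the frame of chest between 0.003 and 0.013 m and z of pepper_cap_top in the frame of pepper below 0.0885 m and x of cumin in the frame of chest between -0.01 and 0.01 m and y of cumin in the frame of chest between -0.13 and 0.13 m and z of cumin in the frame of chest between 0.003 and 0.013 m and z of cumin_cap_top in the frame of cumin below 0.0885 m), for 0.2 s.
At the end, for the whole second after the job is handed in: the cover is shut to within 5 mm; every jar present stands upright (within 0.12 rad) at rest on the floor of a pocket (10 mm along the chest's x, on the floor within 5 mm), and its cap is screwed home (top less than 0.5 mm above its home height) (value of joint cover below 0.005 m and x of paprika in the frame of chest between -0.01 and 0.01 m and y of paprika in the frame of chest between -0.13 and 0.13 m and z of paprika in the frame of chest between 0.003 and 0.013 m and angle between each of paprika, turmeric, oregano, sesame, pepper, cumin's own z axis and vertical below 0.12 rad and z of paprika_cap_top in the frame of paprika below 0.0885 m and x of turmeric in the frame of chest between -0.01 and 0.01 m and y of turmeric in the frame of chest between -0.13 and 0.13 m and z of turmeric in the frame of chest between 0.003 and 0.013 m and z of turmeric_cap_top in the frame of turmeric below 0.0885 m and x of oregano in the frame of chest between -0.01 and 0.01 m and y of oregano in the frame of chest between -0.13 and 0.13 m and z of oregano in the frame of chest between 0.003 and 0.013 m and z of oregano_cap_top in the frame of oregano below 0.0885 m and x of sesame in the frame of chest between -0.01 and 0.01 m and y of sesame in the frame of chest between -0.13 and 0.13 m and z of sesame in the frame of chest between 0.003 and 0.013 m and z of sesame_cap_top in the frame of sesame below 0.0885 m and x of pepper in the frame of chest between -0.01 and 0.01 m and y of pepper in the frame of chest between -0.13 and 0.13 m and z of pepper in the frame of chest between 0.003 and 0.013 m and z of pepper_cap_top in the frame of pepper below 0.0885 m and x of cumin in the frame of chest between -0.01 and 0.01 m and y of cumin in the frame of chest between -0.13 and 0.13 m and z of cumin in the frame of chest between 0.003 and 0.013 m and z of cumin_cap_top in the frame of cumin below 0.0885 m and linear speed of each of paprika, turmeric, oregano, sesame, pepper, cumin below 0.02 m/s); the robot touches nothing.
It fails at once if the glass is shifted by more than 3 cm or knocked over ((distance of glass from where it was at the start of the episode above 0.03 m or angle between glass's own z axis and vertical above 0.5 rad)).
Of paprika, turmeric, oregano, sesame only 3 to 4 are there at a start; the rules pass over those that are not, and their reading is None.
Of pepper, cumin only 1 to 1 are there at a start; the rules pass over those that are not, and their reading is None.
At some moment in a run one of paprika, turmeric, oregano, sesame may be knocked a few centimetres aside while the robot is not near it.
It also fails if it takes over 210 s, if anything falls off the work surface, if the arm or the gripper's body presses on something with over 40 N, if the wrist force passes 120 N, or if a joint passes its speed limit or range.

ROBOT

A 7-joint arm with a two-finger parallel gripper is mounted at the origin on a cart in front of the work surface, level with it; the furniture and walls round the work are solid. World frame = base frame: x ahead of the robot, y to its left, z up, the work surface at z = 0. Lengths are in m, angles in rad, forces in N, time in s.
With the tool pointing down it reaches from about 0.425 to 0.875 m from the base axis. Payload 4.7 kg.
Tool frame: the origin (TCP) lies midway between the tips of the shut fingers; the grasp point (between the pads) lies 19 mm behind it; z points along the fingers, y is the line along which they close (so a half turn about z gives the same grasp; the last joint's range is limited). The gripper opens to 87 mm and grips with 3 to 60 N. Pads are 19 mm wide; open, the fingers measure 117 mm over their backs; the gripper's body (75 mm by 190 mm) begins 51 mm behind the grasp point.
Start: joints at [-1.134, 0.321, -0.07, 1.45, 0.023, 1.371, -0.057], TCP at [0.267, 0.593, 0.223] pointing down, gripper open.
Joint ranges: [-2.86, 2.86], [-0.3, 2.09], [-1.38, 1.24], [0.06, 2.45], [-1.56, 4.7], [0.09, 2.05], [-2.69, 2.69]. Speed limits (rad/s): [2.57, 2.57, 3.14, 3.14, 3.14, 3.14, 3.14].

INTERFACE

Orientations are given as a rotation vector (axis times angle).
In Python, from bench import ctrl, get_image, calibration gives the robot as it stands.
- The arm moves only by the tool apply_moves, never from a script. Its arguments are lists of equal length, an entry for each row: "dp": the shift along the tool's x, y, z in m, a list of three; "twist": the turn, a rotation vector about the tool's x, y, z in rad, a list of three; "fingers": the closure, from 0 (fully open) to 1 (shut). In form: {"dp": [[dx, dy, dz], ...], "twist": [[ax, ay, az], ...], "fingers": [fingers, ...]}. A call has 1 to 10 rows; each row shifts and turns the commanded pose from where the row before left it, along the tool's axes as they then stand; what a row does not reach is not made up. A row lasts 1/10 s, in which the tool goes at most 50 mm and 8.59 degrees, less where a joint would pass 70% of its speed; a pose out of reach is approached as far as the arm can. A call is refused whole if a number of a shift passes 0.05 or a number of a turn 0.15, either way. A call with a gripper value outside its range is refused whole. The fingers move at their own pace and stop on an object; "newtons" is the grip in N (left out, the last holds). Time passes only in rows, so rows that do not move let the fingers close. It gives the time, the measured TCP pose, the force, the opening and the grip force at its end, in the units of the state.
- ctrl.get_state(): the state, without advancing time (a new reading comes with each control period).
- get_image(name): name is "side" or "top"; returns the picture (420x560x3 uint8, red, green, blue); there is no depth.
- calibration(name): a dict with "fx", "fy", "cx", "cy" (pixels), "eye" and "attitude" of the camera in the world. Camera axes: x right, y up, looking along -z (the intrinsics and any distortion apply to the point x, -y, -z); pixel columns grow to the right and rows downward; lengths in m; the calibration is good to about 2 mm. A picture is of the moment at which its call begins. calibration takes no time and is no camera call.
- ctrl.close_job(): hands the job in; it is judged then, once.
The state is a dict: "time": time; "joint_positions": joint angles; "qd": joint speeds; "joint_torque": joint torques, N m; "position": TCP position; "tool_rot": TCP orientation; "ft_force": force on the tool from outside, world axes, zero at the start; "torque": the same for the moment, N m; "grip_width": opening from 0.0 (shut) to 1.0 (fully open); "grip_force": force on a finger pad.
Only numpy, scipy, OpenCV 4.12 (cv2) and the standard library are available. Lean on these libraries where they do the work, as an engineer would, in place of code of your own. Each camera call takes 0.05 s, during which the arm holds its last target. There are 200 camera calls.

## Working session

There is one attempt and no reset: what is moved stays moved. The work goes in short steps, Python scripts to look and compute and a tool call to move; the robot and the scene stay as the last step left them, time stands still between calls to the robot, and variables do not carry over. Pictures are saved under pics/ and viewed, at most 14 in all, crops included, and the job is handed in when it is done.

Besides the shell and the picture viewer there is one more tool, called in YAML: its name, and indented under it one key for each argument. apply_moves: Moves the arm, as the interface text tells. Its arguments: {"type":"object","properties":{"dp":{"type":"array"},"twist":{"type":"array"},"fingers":{"type":"array"},"newtons":{"type":"number"}},"required":["dp","twist","fingers"]}

```bash
ls; mkdir -p pics; python3 - <<'E'
from bench import ctrl,get_image,calibration
import cv2
print(ctrl.get_state())
for n in("top","side"):
    c=calibration(n);print(n,c)
    cv2.imwrite(f"pics/{n}0.png",get_image(n)[:,:,::-1])
E
```

```text
pics
{'time': 0.0, 'joint_positions': array([-1.13389758,  0.32183597, -0.07008132,  1.45169279,  0.02258892,
        1.37079528, -0.05689349]), 'qd': array([-0.00052668, -0.00102826,  0.00095202,  0.00155761,  0.00074595,
        0.00135746,  0.00053165]), 'joint_torque': array([ 8.22711245e-04, -4.91286671e+01, -4.03750464e-01, -3.12522984e+01,
       -6.41619391e-02,  4.36263671e-02,  1.68750671e-04]), 'position': array([0.26651747, 0.59223024, 0.22144414]), 'tool_rot': array([-6.59078453e-01, -3.07135140e+00,  3.01242105e-03]), 'ft_force': array([ 0.0706101 ,  0.70456284, -0.07029679]), 'torque': array([-0.03072059, -0.01935334, -0.02561563]), 'grip_force': 0.0, 'grip_width': 1.004645172326405}
top {'fx': 447.5085854822648, 'fy': 447.5085854822648, 'cx': 282.15769339336384, 'cy': 211.9197256619511, 'eye': array([ 0.40999193, -0.0147098 ,  1.04428887]), 'attitude': array([ 0.12080992, -0.17279287, -1.56423004])}
side {'fx': 542.903049857678, 'fy': 542.903049857678, 'cx': 280.0490259769087, 'cy': 217.3196260032098, 'eye': array([ 0.4443625 , -1.03640214,  0.80983783]), 'attitude': array([ 0.96755793, -0.06470804, -0.1639709 ])}
```

View pics/top0.png

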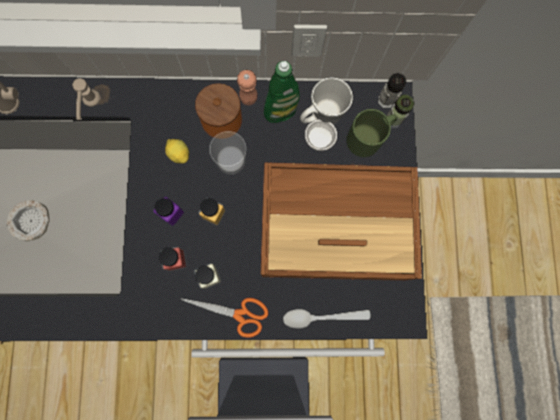

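View pics/side0.png

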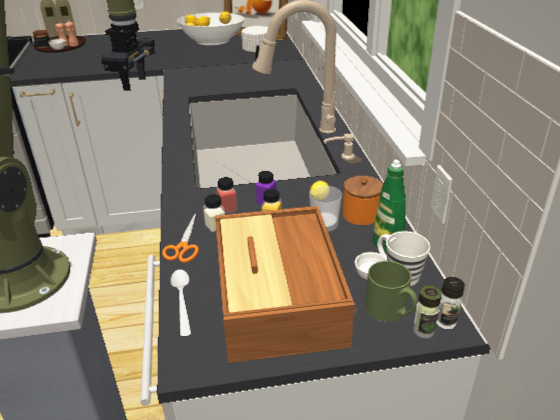

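Top view: the chest is at (262–420, 164–277) with its bar at (342,242). Turmeric is at (210,210), paprika (172,258), sesame (206,275), the purple decoy (168,211) and the glass (228,152). There is no oregano jar. I'll zoom in to measure.

```bash
cat > h.py <<'E'
import numpy as np,cv2
from scipy.spatial.transform import Rotation as R
from bench import ctrl,get_image,calibration
C={n:calibration(n) for n in("top","side")}
def ray(n,u,v):
    c=C[n];d=np.array([(u-c["cx"])/c["fx"],-(v-c["cy"])/c["fy"],-1.])
    return np.array(c["eye"]),R.from_rotvec(c["attitude"]).apply(d)
def plane(n,u,v,z):
    e,d=ray(n,u,v);return e+d*(z-e[2])/d[2]
def proj(n,p):
    c=C[n];q=R.from_rotvec(c["attitude"]).inv().apply(np.array(p)-c["eye"])
    return c["cx"]-c["fx"]*q[0]/q[2],c["cy"]+c["fy"]*q[1]/q[2]
def tri(ut,us):
    e1,d1=ray("top",*ut);e2,d2=ray("side",*us);d1/=np.linalg.norm(d1);d2/=np.linalg.norm(d2)
    s,t=np.linalg.lstsq(np.c_[d1,-d2],e2-e1,rcond=None)[0]
    a,b=e1+s*d1,e2+t*d2;return (a+b)/2,np.linalg.norm(a-b)
E
python3 - <<'E'
from h import *
t=cv2.imread("pics/top0.png");s=cv2.imread("pics/side0.png")
a=cv2.resize(t[190:300,145:245],None,fx=4,fy=4,interpolation=cv2.INTER_CUBIC)
b=cv2.resize(s[160:270,190:290],None,fx=4,fy=4,interpolation=cv2.INTER_CUBIC)
cv2.imwrite("pics/z1.png",np.clip(np.hstack([a,b])*1.6,0,255).astype(np.uint8))
c=cv2.resize(t[155:285,255:425],None,fx=4.6,fy=4.6,interpolation=cv2.INTER_CUBIC)
cv2.imwrite("pics/z2.png",c)
E
```

```text
(no output)
```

View pics/z1.png

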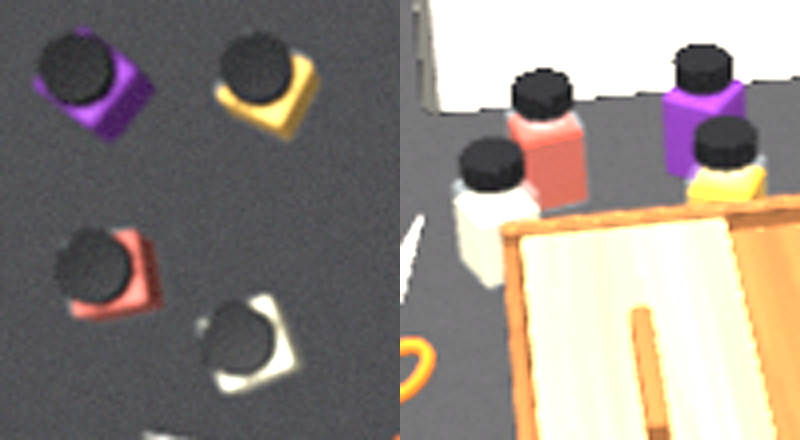

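View pics/z2.png

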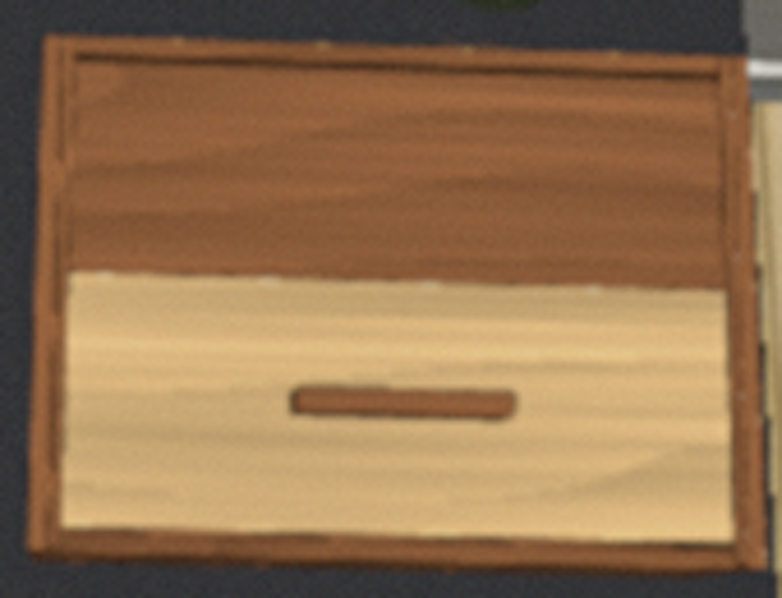

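```bash
python3 - <<'E'
from h import *
np.set_printoptions(precision=4,suppress=True)
z1=lambda x,y:((x+.5)/4-.5+145,(y+.5)/4-.5+190)
z1s=lambda x,y:((x-400+.5)/4-.5+190,(y+.5)/4-.5+160)
z2=lambda x,y:((x+.5)/4.6-.5+255,(y+.5)/4.6-.5+155)
for n,a,b in(("tur",(257,67),(725,134)),("pap",(94,267),(542,88)),("ses",(238,338),(491,158)),("pur",(76,68),(703,62))):
    print(n,tri(z1(*a),z1s(*b)),plane("top",*z1(*a),.088))
P=[plane("top",*z2(*p),.113) for p in((70,272),(724,290),(733,543),(62,527))]
print("cover RL RR FR FL",P)
P=[plane("top",*z2(*p),.116) for p in((45,37),(746,58),(765,568),(30,552))]
print("outer",P,np.mean(P,0))
print("bar",[plane("top",*z2(*p),.1345) for p in((293,400),(403,402),(515,405))])
# jar shoulders/visible corners at ~.066
for n,ps in(("tur",((320,66),(290,118),(217,92))),("pap",((152,228),(160,300),(75,318))),("ses",((270,295),(298,362),(222,392)))):
    print(n,[plane("top",*z1(*p),.06)[:2] for p in ps])
# bar in side: centre of mask top
print(tri(z2(293,400),(247.8+0,237)),tri(z2(515,405),(253,270)))
E
```

```text
tur (array([0.6028, 0.1125, 0.087 ]), np.float64(0.00017909638943262694)) [0.6025 0.1124 0.088 ]
pap (array([0.4945, 0.1959, 0.0847]), np.float64(0.00028870301091325263)) [0.4941 0.1952 0.088 ]
ses (array([0.4566, 0.1188, 0.0836]), np.float64(0.0008475283981331261)) [0.4568 0.1182 0.088 ]
pur (array([0.6029, 0.2108, 0.0833]), np.float64(0.0008296055249652506)) [0.6015 0.2097 0.088 ]
cover RL RR FR FL [array([ 0.5823, -0.0197,  0.113 ]), array([ 0.5751, -0.3231,  0.113 ]), array([ 0.4586, -0.3207,  0.113 ]), array([ 0.4657, -0.0165,  0.113 ])]
outer [array([ 0.6936, -0.0076,  0.116 ]), array([ 0.686 , -0.3389,  0.116 ]), array([ 0.4472, -0.3337,  0.116 ]), array([ 0.4544, -0.0022,  0.116 ])] [ 0.5703 -0.1706  0.116 ]
bar [array([ 0.5207, -0.1191,  0.1345]), array([ 0.5199, -0.1684,  0.1345]), array([ 0.5187, -0.2187,  0.1345])]
tur [array([0.6089, 0.0811]), array([0.5794, 0.0971]), array([0.5939, 0.1379])]
pap [array([0.5179, 0.1708]), array([0.4787, 0.1649]), array([0.4689, 0.2103])]
ses [array([0.4814, 0.1054]), array([0.4453, 0.0894]), array([0.4293, 0.1298])]
(array([ 0.52  , -0.1195,  0.131 ]), np.float64(0.0022098630657219616)) (array([ 0.5182, -0.2208,  0.1249]), np.float64(0.0031693310376982153))
```

Everything fits a chest origin of about (0.510, -0.169) with a yaw of -1.2°, and the cover about 11 mm ajar. I'll work in the chest frame. The first move turns the tool so its y lies along chest x.

```bash
cat >> h.py <<'E'
O=np.array([.5103,-.1693]);YAW=-.0217
def chest(p):
    d=np.array(p[:2])-O;c,s=np.cos(YAW),np.sin(YAW);return np.array([c*d[0]+s*d[1],-s*d[0]+c*d[1]])
def st():
    s=ctrl.get_state();M=R.from_rotvec(s["tool_rot"]).as_matrix()
    print("t%.1f chest xy"%s["time"],chest(s["position"]).round(4),"z %.4f"%s["position"][2],"phi-yaw %.3f"%(np.arctan2(M[1,1],M[0,1])-YAW),"tilt",M[:2,2].round(3),
     "j7 %.2f"%s["joint_positions"][6],"F",s["ft_force"].round(1),"T",s["torque"].round(2),"w %.1f"%(87*s["grip_width"]),"g",s["grip_force"])
E
```

apply_moves:
  dp:
    - [0,0,0]
    - [0,0,0]
    - [0,0,0]
    - [0,0,0]
    - [0,0,0]
    - [0,0,0]
    - [0,0,0]
    - [0,0,0]
    - [0,0,0]
    - [0,0,0]
  twist:
    - [0,0,0.13]
    - [0,0,0.13]
    - [0,0,0.13]
    - [0,0,0.13]
    - [0,0,0.13]
    - [0,0,0.13]
    - [0,0,0.13]
    - [0,0,0.13]
    - [0,0,0.13]
    - [0,0,0]
  fingers: [0,0,0,0,0,0,0,0,0,0]
  newtons: 20

```text
time: 1.1
position: [0.2666, 0.5925, 0.222]
tool_rot: [2.246, 2.196, -0.001]
ft_force: [0.5, -0.7, 0.8]
grip_width: 1.004
grip_force: 0.0
```

```bash
python3 -c "
from h import *
st()"
```

```text
t1.1 chest xy [-0.2601  0.7563] z 0.2220 phi-yaw -0.001 tilt [-0.    -0.001] j7 -1.19 F [ 0.5 -0.7  0.8] T [-0.04  0.05  0.01] w 87.3 g 0.0
```

apply_moves:
  dp:
    - [-0.042,0.03,0]
    - [-0.042,0.03,0]
    - [-0.042,0.03,0]
    - [-0.042,0.03,0]
    - [-0.042,0.03,0]
    - [-0.042,0.03,0]
    - [-0.042,0.03,0]
    - [-0.042,0.03,0]
    - [-0.042,0.03,0]
  twist:
    - [0,0,0]
    - [0,0,0]
    - [0,0,0]
    - [0,0,0]
    - [0,0,0]
    - [0,0,0]
    - [0,0,0]
    - [0,0,0]
    - [0,0,0]
  fingers: [0,0,0,0,0,0,0,0,0]

```text
time: 2.0
position: [0.5209, 0.2191, 0.2226]
tool_rot: [-2.241, -2.201, -0.001]
ft_force: [0.5, 0.8, 0.1]
grip_width: 1.004
grip_force: 0.0
```

apply_moves:
  dp:
    - [-0.042,0,0]
    - [-0.042,0,0]
    - [-0.042,0,0]
    - [-0.042,0,0]
    - [-0.042,0,0]
    - [-0.042,0,0]
    - [-0.042,0,0]
    - [-0.042,0,0]
    - [-0.042,0,0]
    - [0,0,0]
  twist:
    - [0,0,0]
    - [0,0,0]
    - [0,0,0]
    - [0,0,0]
    - [0,0,0]
    - [0,0,0]
    - [0,0,0]
    - [0,0,0]
    - [0,0,0]
    - [0,0,0]
  fingers: [0,0,0,0,0,0,0,0,0,0]

```text
time: 3.0
position: [0.5102, -0.1646, 0.2229]
tool_rot: [2.252, 2.187, -0.004]
ft_force: [-0.3, 0.5, 0.7]
grip_width: 1.002
grip_force: 0.0
```

```bash
python3 -c "
from h import *
st()"
```

```text
t3.0 chest xy [-0.0002  0.0047] z 0.2229 phi-yaw -0.007 tilt [ 0.    -0.004] j7 0.28 F [-0.3  0.5  0.7] T [-0.09  0.07 -0.  ] w 87.2 g 0.0
```

apply_moves:
  dp:
    - [0,0.01,0.03]
    - [0,0,0.03]
    - [0,0,0.03]
    - [0,0,0.013]
    - [0,0,0]
    - [0,0,0]
    - [0,0,0]
    - [0,0,0]
    - [0,0,0]
    - [0,0,0]
  twist:
    - [0,0,0]
    - [0,0,0]
    - [0,0,0]
    - [0,0,0]
    - [0,0,0]
    - [0,0,0]
    - [0,0,0]
    - [0,0,0]
    - [0,0,0]
    - [0,0,0]
  fingers: [0,0,0,0,0,1,1,1,1,1]

```text
time: 4.0
position: [0.5222, -0.1572, 0.1201]
tool_rot: [2.245, 2.197, 0.001]
ft_force: [-0.3, 0.3, 0.1]
grip_width: 0.63
grip_force: 0.0
```

```bash
python3 -c "
from h import *
st()"
```

```text
t4.0 chest xy [0.0116 0.0124] z 0.1201 phi-yaw -0.000 tilt [0.001 0.   ] j7 0.35 F [-0.3  0.3  0.1] T [-0.09 -0.   -0.05] w 54.8 g 0.0
```

apply_moves:
  dp:
    - [0,0,0]
    - [0,0,0]
    - [0,0,0]
    - [0,0,0]
    - [0,0,0]
    - [0,0,0]
    - [0,0,0]
    - [0,0,0]
  twist:
    - [0,0,0]
    - [0,0,0]
    - [0,0,0]
    - [0,0,0]
    - [0,0,0]
    - [0,0,0]
    - [0,0,0]
    - [0,0,0]
  fingers: [1,1,1,1,1,1,1,1]

```text
time: 4.8
position: [0.5219, -0.1572, 0.1195]
tool_rot: [-2.246, -2.197, -0.0]
ft_force: [0.3, -0.1, -0.7]
grip_width: 0.142
grip_force: 20.0
```

```bash
python3 -c "
from h import *
st()"
```

```text
t4.8 chest xy [0.0113 0.0124] z 0.1195 phi-yaw -0.000 tilt [0. 0.] j7 0.35 F [ 0.3 -0.1 -0.7] T [-0.06  0.01 -0.08] w 12.3 g 19.999674260616302
```

apply_moves:
  dp:
    - [0,0.01,0]
    - [0,0.015,0]
    - [0,0.02,0]
    - [0,0.02,0]
    - [0,0.015,0]
    - [0,0.01,0]
    - [0,0.008,0]
    - [0,0.004,0]
    - [0,0,0]
    - [0,0,0]
  twist:
    - [0,0,0]
    - [0,0,0]
    - [0,0,0]
    - [0,0,0]
    - [0,0,0]
    - [0,0,0]
    - [0,0,0]
    - [0,0,0]
    - [0,0,0]
    - [0,0,0]
  fingers: [1,1,1,1,1,1,1,1,1,1]

```text
time: 5.8
position: [0.6225, -0.1597, 0.1195]
tool_rot: [-2.245, -2.195, 0.002]
ft_force: [-4.5, -0.5, 4.7]
grip_width: 0.136
grip_force: 20.0
```

```bash
python3 -c "
from h import *
st()
cv2.imwrite('pics/top1.png',get_image('top')[120:300,140:440,::-1].repeat(2,0).repeat(2,1))"
```

```text
t5.8 chest xy [0.1119 0.012 ] z 0.1195 phi-yaw -0.001 tilt [-0.003  0.001] j7 0.39 F [-4.5 -0.5  4.7] T [-0.13  1.09 -0.04] w 11.8 g 20.00460594892502
```

View pics/top1.png

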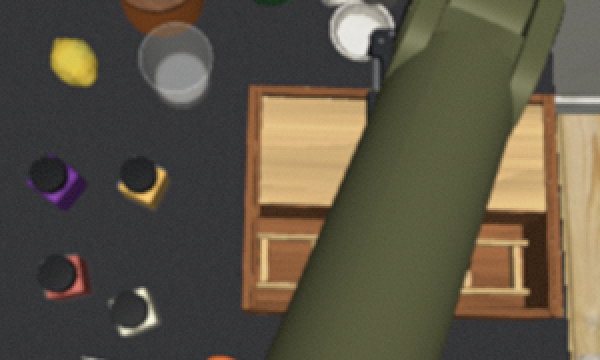

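apply_moves:
  dp:
    - [0,0.003,0]
    - [0,0,0]
    - [0,0,0]
    - [0,0,0]
    - [0,0,0]
    - [0,0,0]
    - [0,0,-0.04]
    - [0,0,-0.04]
    - [0,0,-0.03]
    - [0,0,0]
  twist:
    - [0,0,0]
    - [0,0,0]
    - [0,0,0]
    - [0,0,0]
    - [0,0,0]
    - [0,0,0]
    - [0,0,0]
    - [0,0,0]
    - [0,0,0]
    - [0,0,0]
  fingers: [1,1,0.4,0.4,0.4,0.4,0.4,0.4,0.4,0.4]

```text
time: 6.85
position: [0.6297, -0.1604, 0.2349]
tool_rot: [2.24, 2.192, 0.009]
ft_force: [0.1, 0.1, 0.1]
grip_width: 0.594
grip_force: 0.0
```

apply_moves:
  dp:
    - [0.035,-0.003,0]
    - [0.035,-0.003,0]
    - [0.035,-0.003,0]
    - [0.035,-0.003,0]
    - [0.035,-0.003,0]
    - [0.035,-0.003,0]
    - [0.035,-0.003,0]
    - [0.027,-0.003,0]
    - [0,0,0]
    - [0,0,0]
  twist:
    - [0,0,0]
    - [0,0,0]
    - [0,0,0]
    - [0,0,0]
    - [0,0,0]
    - [0,0,0]
    - [0,0,0]
    - [0,0,0]
    - [0,0,0]
    - [0,0,0]
  fingers: [0.3,0.3,0.3,0.3,0.3,0.3,0.3,0.3,0.3,0.3]

```text
time: 7.85
position: [0.6086, 0.1136, 0.2288]
tool_rot: [2.244, 2.199, -0.001]
ft_force: [0.3, -0.8, -0.1]
grip_width: 0.7
grip_force: 0.0
```

```bash
python3 -c "
from h import *
st()
cv2.imwrite('pics/top2.png',cv2.resize(get_image('top')[155:285,255:425,::-1],None,fx=4.6,fy=4.6,interpolation=cv2.INTER_CUBIC))"
```

```text
t7.8 chest xy [0.0921 0.285 ] z 0.2288 phi-yaw 0.002 tilt [-0.001 -0.001] j7 -0.13 F [ 0.3 -0.8 -0.1] T [-0.17  0.04 -0.01] w 60.9 g 0.0
```

View pics/top2.png

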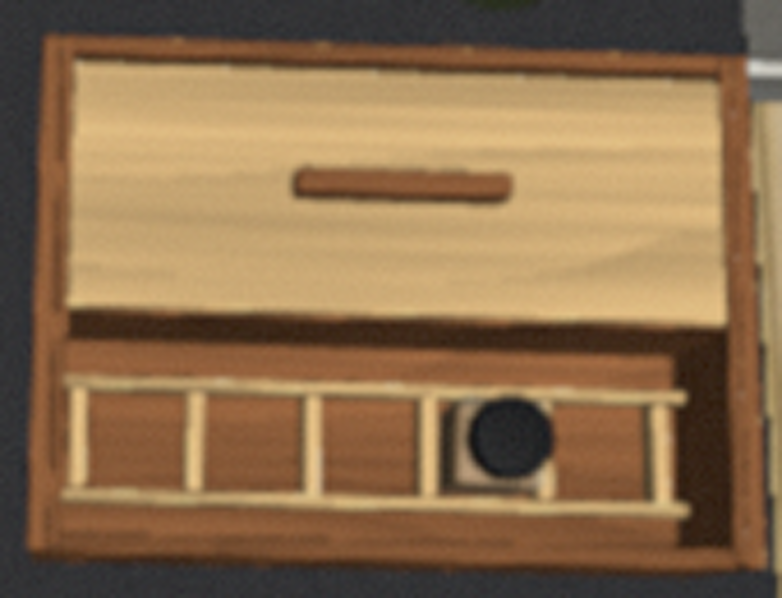

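```bash
python3 - <<'E'
from h import *
z2=lambda x,y:((x+.5)/4.6-.5+255,(y+.5)/4.6-.5+155)
for n,p in(("L",(78,438)),("R",(661,453)),("P3",(372,445.5)),("rearrail",(372,388.5)),("frontrail",(372,502.5))): print(n,chest(plane("top",*z2(*p),.03)).round(4))
print("pepper",chest(plane("top",*z2(511,437),.097)).round(4),"bar",chest(plane("top",*z2(404,183),.1345)).round(4))
im=get_image("side");cv2.imwrite("pics/side1.png",cv2.resize(im[170:350,190:370,::-1],None,fx=3.3,fy=3.3,interpolation=cv2.INTER_CUBIC))
E
```

```text
L [0.0009 0.145 ]
R [ 0.0002 -0.145 ]
P3 [ 0.0006 -0.0007]
rearrail [ 0.029  -0.0007]
frontrail [-0.0276 -0.0006]
pepper [-0.0009 -0.0554] bar [0.1099 0.0002]
```

View pics/side1.png

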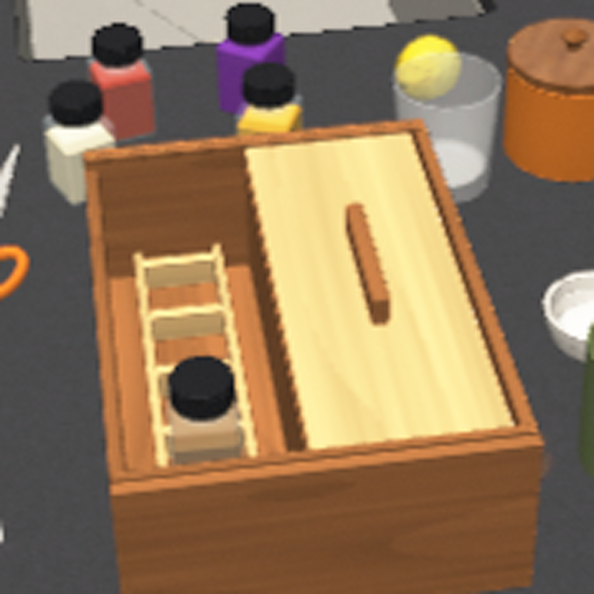

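Pepper stands in pocket 4, with its cap at (511,437). Pockets 1, 2, 3 and 5 are free, and the rails agree with the frame to within 1 mm. Next is turmeric, with the hand turned to the jar's yaw so the jar ends up square.

apply_moves:
  dp:
    - [-0.002,-0.005,0]
    - [0,0,0]
    - [0,0,0]
    - [0,0,0.035]
    - [0,0,0.035]
    - [0,0,0.035]
    - [0,0,0.035]
    - [0,0,0.018]
    - [0,0,0]
    - [0,0,0]
  twist:
    - [0,0,0.12]
    - [0,0,0.12]
    - [0,0,0.12]
    - [0,0,0]
    - [0,0,0]
    - [0,0,0]
    - [0,0,0]
    - [0,0,0]
    - [0,0,0]
    - [0,0,0]
  fingers: [0.3,0.3,0.3,0.3,0.3,0.3,0.3,0.3,0.3,0.3]
  newtons: 25

```text
time: 8.95
position: [0.6043, 0.1097, 0.0722]
tool_rot: [2.604, 1.756, 0.001]
ft_force: [0.3, -0.2, 0.0]
grip_width: 0.702
grip_force: 0.0
```

```bash
python3 - <<'E'
from h import *
st()
a=get_image("top");b=get_image("side")
a=cv2.resize(a[190:300,145:245],None,fx=4,fy=4,interpolation=cv2.INTER_CUBIC)
b=cv2.resize(b[160:270,190:290],None,fx=4,fy=4,interpolation=cv2.INTER_CUBIC)
cv2.imwrite("pics/z3.png",np.clip(np.hstack([a,b])[:,:,::-1]*1.6,0,255).astype(np.uint8))
E
```

```text
t8.9 chest xy [0.088  0.2809] z 0.0722 phi-yaw -0.362 tilt [ 0.001 -0.   ] j7 -0.42 F [ 0.3 -0.2  0. ] T [-0.05  0.05  0.01] w 61.0 g 0.0
```

View pics/z3.png

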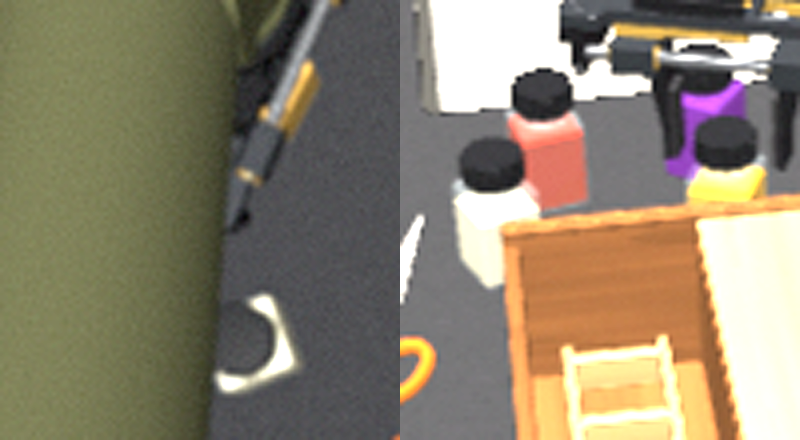

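apply_moves:
  dp:
    - [0.002,-0.001,0.002]
    - [0,0,0]
    - [0,0,0]
    - [0,0,0]
    - [0,0,0]
    - [0,0,0]
    - [0,0,0]
    - [0,0,0]
    - [0,0,-0.02]
    - [0,0,-0.02]
  twist:
    - [0,0,0]
    - [0,0,0]
    - [0,0,0]
    - [0,0,0]
    - [0,0,0]
    - [0,0,0]
    - [0,0,0]
    - [0,0,0]
    - [0,0,0]
    - [0,0,0]
  fingers: [0.3,1,1,1,1,1,1,1,1,1]
  newtons: 25

```text
time: 10.05
position: [0.6024, 0.1129, 0.1086]
tool_rot: [-2.602, -1.759, 0.005]
ft_force: [0.5, 0.3, -2.9]
grip_width: 0.447
grip_force: 25.0
```

apply_moves:
  dp:
    - [0,0,-0.035]
    - [0,0,-0.035]
    - [0,0,-0.035]
    - [0,0,0]
    - [0,0,0]
    - [0,0,0]
    - [0,0,0]
  twist:
    - [0,0,0]
    - [0,0,0]
    - [0,0,0]
    - [0,0,-0.12]
    - [0,0,-0.12]
    - [0,0,-0.12]
    - [0,0,0]
  fingers: [1,1,1,1,1,1,1]

```text
time: 10.75
position: [0.6031, 0.1131, 0.2137]
tool_rot: [-2.245, -2.197, 0.002]
ft_force: [-0.3, 0.1, -2.9]
grip_width: 0.442
grip_force: 25.0
```

```bash
python3 -c "
from h import *
st()"
```

```text
t10.8 chest xy [0.0866 0.2843] z 0.2137 phi-yaw -0.000 tilt [-0.001 -0.   ] j7 -0.13 F [-0.3  0.1 -2.9] T [-0.07  0.09  0.08] w 38.4 g 24.998000264167786
```

apply_moves:
  dp:
    - [-0.014,-0.007,0]
    - [-0.024,-0.0125,0]
    - [-0.024,-0.0125,0]
    - [-0.024,-0.0125,0]
    - [-0.024,-0.0125,0]
    - [-0.024,-0.0125,0]
    - [-0.024,-0.012,0]
    - [-0.01,-0.005,0]
    - [0,0,0]
    - [0,0,0]
  twist:
    - [0,0,0]
    - [0,0,0]
    - [0,0,0]
    - [0,0,0]
    - [0,0,0]
    - [0,0,0]
    - [0,0,0]
    - [0,0,0]
    - [0,0,0]
    - [0,0,0]
  fingers: [1,1,1,1,1,1,1,1,1,1]

```text
time: 11.75
position: [0.5138, -0.0518, 0.2146]
tool_rot: [-2.246, -2.196, -0.002]
ft_force: [0.6, -0.2, -2.4]
grip_width: 0.44
grip_force: 25.0
```

```bash
python3 - <<'E'
from h import *
st()
a=get_image("top");b=get_image("side")
a=cv2.resize(a[165:295,250:350],None,fx=4,fy=4,interpolation=cv2.INTER_CUBIC)
b=cv2.resize(b[160:290,200:300],None,fx=4,fy=4,interpolation=cv2.INTER_CUBIC)
cv2.imwrite("pics/z4.png",np.clip(np.hstack([a,b])[:,:,::-1]*1.3,0,255).astype(np.uint8))
E
```

```text
t11.8 chest xy [0.0009 0.1176] z 0.2146 phi-yaw -0.000 tilt [0.001 0.001] j7 0.05 F [ 0.6 -0.2 -2.4] T [-0.03  0.02  0.03] w 38.3 g 24.99987691640854
```

View pics/z4.png

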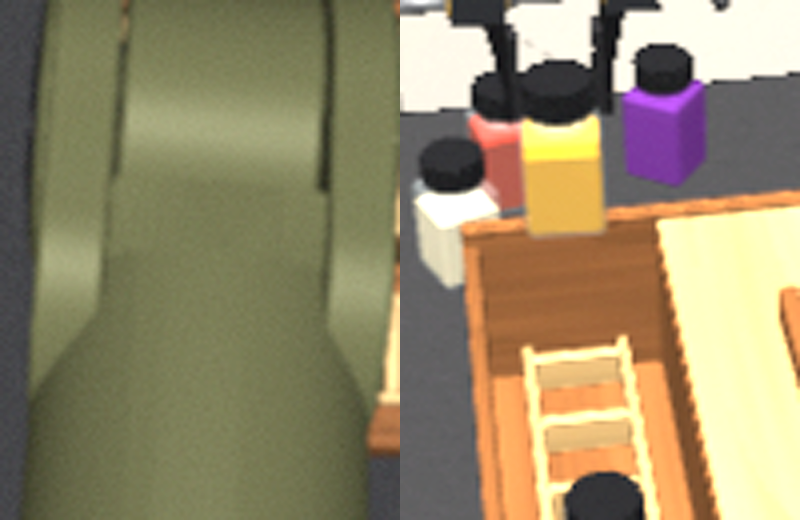

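```bash
python3 - <<'E'
from h import *
zs=lambda x,y:((x-400+.5)/4-.5+200,(y+.5)/4-.5+160)
for pts,z in((((525,228),(604,235)),.1446),(((525,149),(600,153)),.204),(((525,350),(628,338)),.03)):
    a,b=[chest(plane("side",*zs(*p),z)) for p in pts];print(a,b,np.arctan2(*(b-a)[::-1]),np.linalg.norm(b-a))
E
```

```text
[-0.02262618  0.11171278] [0.01906648 0.09761865] -0.3259879482324566 0.04401047931832365
[-0.0195213   0.09736186] [0.01877572 0.08661451] -0.27359433450722664 0.0397764683362134
[-0.0276116   0.15329357] [0.03353148 0.15454437] 0.020454177725231077 0.06115587598048775
```

```bash
cat >> h.py <<'E'
def edge(hsvlo,hsvhi,box,z,im=None):
    """yaw of the near lower edge of a coloured jar in the side view"""
    im=get_image("side") if im is None else im
    x0,x1,y0,y1=box;S=6
    q=cv2.resize(im[y0:y1,x0:x1],None,fx=S,fy=S,interpolation=cv2.INTER_CUBIC)
    m=cv2.inRange(cv2.cvtColor(q,cv2.COLOR_RGB2HSV),hsvlo,hsvhi)
    n,l,s,_=cv2.connectedComponentsWithStats(m);k=1+s[1:,4].argmax();m=l==k
    cs=np.where(m.any(0))[0];a,b=cs[0],cs[-1];w=b-a
    xs=np.arange(a+int(.15*w),b-int(.15*w));ys=np.array([np.where(m[:,x])[0].max() for x in xs])
    p=np.polyfit(xs,ys,1);p=np.polyfit(*[v[abs(np.polyval(p,xs)-ys)<4] for v in(xs,ys)],1)
    f=lambda x:plane("side",(x+.5)/S-.5+x0,(np.polyval(p,x)+.5)/S-.5+y0,z)
    A,B=chest(f(a)),chest(f(b));d=B-A
    print("edge",A.round(4),B.round(4),"len %.4f yaw %.3f"%(np.linalg.norm(d),np.arctan2(d[1],d[0])),"slope px",p[0].round(3))
E
python3 -c "
from h import *
edge((15,90,90),(35,255,255),(225,260,180,230),.1446)"
```

```text
edge [-0.025   0.1031] [0.0215 0.101 ] len 0.0465 yaw -0.045 slope px -0.073
```

apply_moves:
  dp:
    - [0,0,0]
    - [0,0,0]
    - [0,0,0]
    - [0,0,0]
  twist:
    - [0,0,-0.12]
    - [0,0,-0.12]
    - [0,0,0]
    - [0,0,0]
  fingers: [1,1,1,1]

```text
time: 12.3
position: [0.5137, -0.0521, 0.2144]
tool_rot: [1.969, 2.448, -0.0]
ft_force: [0.2, 0.0, -2.6]
grip_width: 0.448
grip_force: 25.0
```

```bash
python3 -c "
from h import *
st()
edge((15,90,90),(35,255,255),(225,260,180,230),.1446)"
```

```text
t12.3 chest xy [0.0008 0.1173] z 0.2144 phi-yaw 0.238 tilt [-0. -0.] j7 0.29 F [ 0.2  0.  -2.6] T [-0.05  0.04  0.01] w 39.0 g 24.99949336051941
edge [-0.0279  0.0976] [0.0242 0.1029] len 0.0524 yaw 0.103 slope px -0.158
```

apply_moves:
  dp:
    - [0,0,0]
    - [0,0,0]
    - [0,0,0]
    - [0,0,0]
  twist:
    - [0,0,0.12]
    - [0,0,0.08]
    - [0,0,0]
    - [0,0,0]
  fingers: [1,1,1,1]

```text
time: 12.75
position: [0.5135, -0.0526, 0.2145]
tool_rot: [2.2, 2.243, 0.0]
ft_force: [0.4, -0.0, -2.8]
grip_width: 0.444
grip_force: 25.0
```

```bash
python3 -c "
from h import *
st()
im=get_image('side')
edge((15,90,90),(35,255,255),(225,260,180,230),.1446,im)
cv2.imwrite('pics/z5.png',cv2.resize(im[170:225,220:265,::-1],None,fx=10,fy=10,interpolation=cv2.INTER_CUBIC))"
```

```text
t12.8 chest xy [0.0006 0.1167] z 0.2145 phi-yaw 0.041 tilt [ 0. -0.] j7 0.09 F [ 0.4 -0.  -2.8] T [-0.08  0.01 -0.02] w 38.6 g 24.999623000621796
edge [-0.0254  0.1013] [0.0214 0.0996] len 0.0468 yaw -0.036 slope px -0.078
```

View pics/z5.png

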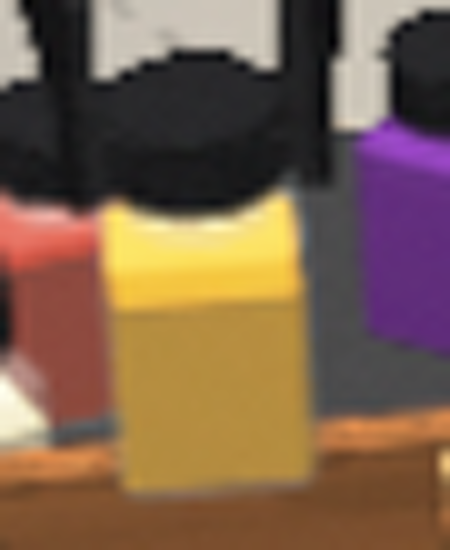

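apply_moves:
  dp:
    - [0,0,0.03]
    - [0,0,0.03]
    - [0,0,0.03]
    - [0,0,0.025]
    - [0,0,0.01]
    - [0,0,0.006]
    - [0,0,0.004]
    - [0,0,0.002]
    - [0,0,0.001]
    - [0,0,0]
  twist:
    - [0,0,-0.03]
    - [0,0,0]
    - [0,0,0]
    - [0,0,0]
    - [0,0,0]
    - [0,0,0]
    - [0,0,0]
    - [0,0,0]
    - [0,0,0]
    - [0,0,0]
  fingers: [1,1,1,1,1,1,1,1,1,1]

```text
time: 13.8
position: [0.514, -0.0527, 0.0777]
tool_rot: [2.167, 2.274, 0.002]
ft_force: [-0.9, -0.2, 1.9]
grip_width: 0.439
grip_force: 25.0
```

```bash
python3 -c "
from h import *
st()"
```

```text
t13.8 chest xy [0.0012 0.1166] z 0.0777 phi-yaw 0.070 tilt [0.001 0.001] j7 0.22 F [-0.9 -0.2  1.9] T [-0.01  0.44 -0.03] w 38.2 g 25.000257790088654
```

On the floor. Now I'll test the cap by turning it clockwise.

apply_moves:
  dp:
    - [0,0,0]
    - [0,0,0]
    - [0,0,0]
    - [0,0,0]
    - [0,0,0]
  twist:
    - [0,0,0.1]
    - [0,0,0.1]
    - [0,0,0.1]
    - [0,0,0.1]
    - [0,0,0]
  fingers: [1,1,1,1,1]

```text
time: 14.3
position: [0.5145, -0.0528, 0.0774]
tool_rot: [2.575, 1.797, 0.003]
ft_force: [0.9, -0.2, -0.3]
grip_width: 0.439
grip_force: 25.0
```

```bash
python3 -c "
from h import *
st()"
```

```text
t14.3 chest xy [0.0017 0.1165] z 0.0774 phi-yaw -0.330 tilt [0.003 0.   ] j7 -0.17 F [ 0.9 -0.2 -0.3] T [-0.17 -0.15  0.02] w 38.2 g 25.001189410686493
```

Slack: there is little torque and the cap is sinking. I'll continue to the stop, following it down.

apply_moves:
  dp:
    - [0,0,0]
    - [0,0,0.0003]
    - [0,0,0]
    - [0,0,0.0003]
    - [0,0,0]
    - [0,0,0.0003]
    - [0,0,0]
    - [0,0,0]
  twist:
    - [0,0,0.1]
    - [0,0,0.1]
    - [0,0,0.1]
    - [0,0,0.1]
    - [0,0,0.1]
    - [0,0,0.1]
    - [0,0,0.1]
    - [0,0,0]
  fingers: [1,1,1,1,1,1,1,1]

```text
time: 15.1
position: [0.5146, -0.0531, 0.0764]
tool_rot: [3.035, 0.808, 0.004]
ft_force: [0.9, -0.7, 1.0]
grip_width: 0.443
grip_force: 25.0
```

```bash
python3 -c "
from h import *
st()"
```

```text
t15.1 chest xy [0.0018 0.1163] z 0.0764 phi-yaw -1.028 tilt [ 0.003 -0.   ] j7 -0.84 F [ 0.9 -0.7  1. ] T [-0.38 -0.28 -0.03] w 38.5 g 25.001279711723328
```

apply_moves:
  dp:
    - [0,0,0.0003]
    - [0,0,0]
    - [0,0,0]
    - [0,0,0]
    - [0,0,0]
  twist:
    - [0,0,0.08]
    - [0,0,0.08]
    - [0,0,0.08]
    - [0,0,0.08]
    - [0,0,0]
  fingers: [1,1,1,1,1]

```text
time: 15.6
position: [0.5148, -0.053, 0.0761]
tool_rot: [3.125, 0.317, 0.004]
ft_force: [2.8, -1.8, 0.9]
grip_width: 0.443
grip_force: 25.0
```

```bash
python3 -c "
from h import *
st()"
```

```text
t15.6 chest xy [0.0019 0.1164] z 0.0761 phi-yaw -1.347 tilt [ 0.003 -0.   ] j7 -1.15 F [ 2.8 -1.8  0.9] T [-0.47 -0.47  0.06] w 38.6 g 25.001159012317657
```

apply_moves:
  dp:
    - [0,0,0]
    - [0,0,0]
    - [0,0,0]
  twist:
    - [0,0,0.1]
    - [0,0,0.1]
    - [0,0,0.1]
  fingers: [1,1,1]

```text
time: 15.9
position: [0.5139, -0.0529, 0.076]
tool_rot: [3.137, -0.154, 0.001]
ft_force: [-1.1, -2.0, 2.9]
grip_width: 0.445
grip_force: 25.0
```

```bash
python3 -c "
from h import *
st();print(ctrl.get_state()['joint_torque'].round(2))"
```

```text
t15.9 chest xy [0.0011 0.1165] z 0.0760 phi-yaw -1.647 tilt [ 0.001 -0.   ] j7 -1.44 F [-1.1 -2.   2.9] T [-0.37  0.07  0.49] w 38.7 g 24.995082020759583
[  0.69 -26.43   4.53 -25.47  -0.65   0.22   0.38]
```

Hard stop felt (Tz 0.49), so turmeric is home. I'll release, lift, and turn the hand for sesame. That jar gets a larger hand offset so one screwing stroke stays clear of its neighbours.

apply_moves:
  dp:
    - [0,0,0]
    - [0,0,0]
    - [0,0,0]
    - [0,0,-0.03]
    - [0,0,-0.04]
    - [0,0,-0.04]
    - [0,0,-0.02]
    - [0,0,0]
    - [0,0,0]
    - [0,0,0]
  twist:
    - [0,0,0]
    - [0,0,0]
    - [0,0,0]
    - [0,0,0]
    - [0,0,0]
    - [0,0,-0.145]
    - [0,0,-0.145]
    - [0,0,-0.145]
    - [0,0,-0.145]
    - [0,0,-0.145]
  fingers: [0.45,0.45,0.45,0.45,0.45,0.3,0.3,0.3,0.3,0.3]

```text
time: 16.9
position: [0.5132, -0.0526, 0.2055]
tool_rot: [-2.985, -0.976, -0.0]
ft_force: [-1.2, -0.6, -0.1]
grip_width: 0.697
grip_force: 0.0
```

apply_moves:
  dp:
    - [0,0,0]
    - [0,0,0]
    - [0,0,0]
    - [0,0,0]
    - [0,0,0]
    - [0,0,0]
    - [0,0,0]
    - [0,0,0]
    - [0,0,0]
    - [0,0,0]
  twist:
    - [0,0,-0.145]
    - [0,0,-0.145]
    - [0,0,-0.145]
    - [0,0,-0.145]
    - [0,0,-0.145]
    - [0,0,-0.145]
    - [0,0,-0.145]
    - [0,0,-0.145]
    - [0,0,-0.145]
    - [0,0,-0.145]
  fingers: [0.3,0.3,0.3,0.3,0.3,0.3,0.3,0.3,0.3,0.3]

```text
time: 17.9
position: [0.513, -0.0527, 0.2051]
tool_rot: [-1.587, -2.71, 0.0]
ft_force: [-0.3, -0.0, 0.1]
grip_width: 0.697
grip_force: 0.0
```

apply_moves:
  dp:
    - [0,0,0]
    - [0,0,0]
    - [0,0,0]
    - [0,0,0]
    - [0,0,0]
    - [0,0,0]
  twist:
    - [0,0,-0.145]
    - [0,0,-0.145]
    - [0,0,-0.145]
    - [0,0,-0.145]
    - [0,0,-0.1]
    - [0,0,0]
  fingers: [0.3,0.3,0.3,0.3,0.3,0.3]

```text
time: 18.5
position: [0.5131, -0.0527, 0.2052]
tool_rot: [-0.602, -3.083, -0.0]
ft_force: [-0.1, 0.6, -0.7]
grip_width: 0.7
grip_force: 0.0
```

```bash
cat >> h.py <<'E'
def to(x,y,z):
    """tool-frame shift needed from the measured pose to chest-frame target"""
    s=ctrl.get_state();M=R.from_rotvec(s["tool_rot"]).as_matrix();c,q=np.cos(YAW),np.sin(YAW)
    w=np.r_[O+np.array([c*x-q*y,q*x+c*y]),z];print("dp",(M.T@(w-s["position"])).round(4))
E
python3 -c "
from h import *
st();to(-.0595,.287,.0715)"
```

```text
t18.5 chest xy [0.0003 0.1166] z 0.2052 phi-yaw 1.206 tilt [-0.001  0.   ] j7 1.27 F [-0.1  0.6 -0.7] T [-0.02 -0.04 -0.07] w 60.9 g 0.0
dp [0.1165 0.1379 0.1338]
```

```bash
cat >> h.py <<'E'
def moved():
    a=cv2.imread("pics/top0.png")[190:300,145:245].astype(int);b=get_image("top")[190:300,145:245,::-1].astype(int)
    d=(abs(a-b).max(2)>60).astype(np.uint8);ys,xs=np.where(d)
    print("changed px",len(xs),(xs.mean()+145,ys.mean()+190) if len(xs) else "")
E
python3 -c "
from h import *
moved()"
```

```text
changed px 136 (np.float64(213.84558823529412), np.float64(214.35294117647058))
```

apply_moves:
  dp:
    - [0.014,0.016,0]
    - [0.024,0.029,0]
    - [0.024,0.029,0]
    - [0.024,0.029,0]
    - [0.018,0.021,0]
    - [0.012,0.014,0]
    - [0,0,0]
    - [0,0,0]
  twist:
    - [0,0,0]
    - [0,0,0]
    - [0,0,0]
    - [0,0,0]
    - [0,0,0]
    - [0,0,0]
    - [0,0,0]
    - [0,0,0]
  fingers: [0.3,0.3,0.3,0.3,0.3,0.3,0.3,0.3]

```text
time: 19.35
position: [0.4583, 0.1182, 0.2053]
tool_rot: [0.606, 3.082, -0.001]
ft_force: [0.7, -1.0, 0.6]
grip_width: 0.696
grip_force: 0.0
```

```bash
python3 -c "
from h import *
st();to(-.0595,.287,.0715)"
```

```text
t19.4 chest xy [-0.0582  0.2863] z 0.2053 phi-yaw 1.204 tilt [ 0.    -0.001] j7 0.83 F [ 0.7 -1.   0.6] T [-0.01  0.01  0.03] w 60.5 g 0.0
dp [0.0015 0.0002 0.1338]
```

Only turmeric's old spot has changed. I'll descend on sesame, grip the cap, and lift.

apply_moves:
  dp:
    - [0.0015,0,0.035]
    - [0,0,0.035]
    - [0,0,0.035]
    - [0,0,0.025]
    - [0,0,0.005]
    - [0,0,0]
    - [0,0,0]
    - [0,0,0]
    - [0,0,0]
    - [0,0,0]
  twist:
    - [0,0,0]
    - [0,0,0]
    - [0,0,0]
    - [0,0,0]
    - [0,0,0]
    - [0,0,0]
    - [0,0,0]
    - [0,0,0]
    - [0,0,0]
    - [0,0,0]
  fingers: [0.3,0.3,0.3,0.3,0.3,0.3,1,1,1,1]

```text
time: 20.35
position: [0.4573, 0.1195, 0.0712]
tool_rot: [0.605, 3.082, 0.001]
ft_force: [-0.7, -0.9, 2.5]
grip_width: 0.442
grip_force: 25.0
```

apply_moves:
  dp:
    - [0,0,0]
    - [0,0,0]
    - [0,0,0]
    - [0,0,-0.02]
    - [0,0,-0.035]
    - [0,0,-0.035]
    - [0,0,-0.035]
    - [0,0,-0.02]
    - [0,0,0]
    - [0,0,0]
  twist:
    - [0,0,0]
    - [0,0,0]
    - [0,0,0]
    - [0,0,0]
    - [0,0,0]
    - [0,0,0]
    - [0,0,0.1]
    - [0,0,0.11]
    - [0,0,0.11]
    - [0,0,0.1]
  fingers: [1,1,1,1,1,1,1,1,1,1]

```text
time: 21.35
position: [0.4566, 0.1197, 0.2154]
tool_rot: [-1.24, -2.886, -0.001]
ft_force: [-0.7, -0.9, -1.6]
grip_width: 0.444
grip_force: 25.0
```

```bash
python3 -c "
from h import *
st();to(0,.058,.2145);moved()"
```

```text
t21.4 chest xy [-0.06    0.2878] z 0.2154 phi-yaw 0.781 tilt [0.    0.001] j7 0.40 F [-0.7 -0.9 -1.6] T [-0.05  0.   -0.05] w 38.6 g 24.981324076652527
dp [-0.2054 -0.1191  0.0008]
changed px 683 (np.float64(186.71742313323574), np.float64(256.89751098096633))
```

apply_moves:
  dp:
    - [-0.013,-0.008,0]
    - [-0.028,-0.016,0]
    - [-0.032,-0.019,0]
    - [-0.032,-0.019,0]
    - [-0.032,-0.019,0]
    - [-0.032,-0.018,0]
    - [-0.024,-0.013,0]
    - [-0.012,-0.007,0]
    - [0,0,0]
    - [0,0,0]
  twist:
    - [0,0,0]
    - [0,0,0]
    - [0,0,0]
    - [0,0,0]
    - [0,0,0]
    - [0,0,0]
    - [0,0,0]
    - [0,0,0]
    - [0,0,0]
    - [0,0,0]
  fingers: [1,1,1,1,1,1,1,1,1,1]

```text
time: 22.4
position: [0.5119, -0.1111, 0.2149]
tool_rot: [-1.234, -2.888, 0.0]
ft_force: [0.2, 0.9, -2.5]
grip_width: 0.443
grip_force: 25.0
```

```bash
python3 -c "
from h import *
st();to(0,.058,.0803)
im=get_image('side')
cv2.imwrite('pics/z6.png',cv2.resize(im[170:290,210:310,::-1],None,fx=5,fy=5,interpolation=cv2.INTER_CUBIC))"
```

```text
t22.4 chest xy [0.0003 0.0582] z 0.2149 phi-yaw 0.785 tilt [-0.001  0.   ] j7 0.98 F [ 0.2  0.9 -2.5] T [ 0.02 -0.02 -0.04] w 38.6 g 24.98777836561203
dp [-0.     -0.0003  0.1346]
```

View pics/z6.png

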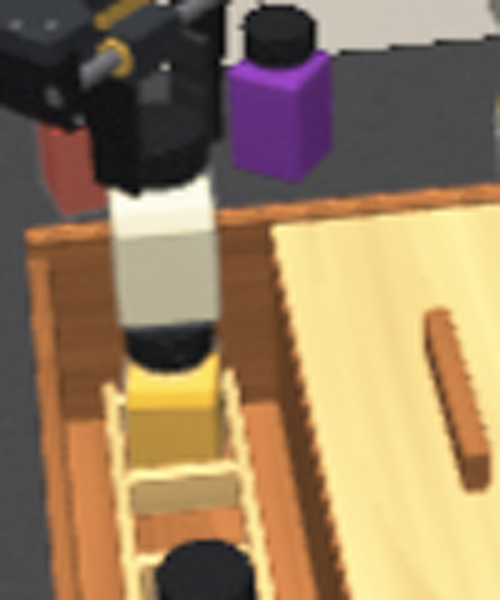

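```bash
python3 -c "
from h import *
im=cv2.imread('pics/z6.png')[:,:,::-1]
q=cv2.cvtColor(np.ascontiguousarray(im),cv2.COLOR_RGB2HSV)
print(q[260,130:220:20],q[290,130:220:20],q[340,150],q[290,240],q[290,90])
im=get_image('side')
edge((10,15,90),(40,95,255),(229,258,205,240),.1438,im)"
```

```text
[[ 24  48 185]
 [ 24  47 185]
 [ 23  47 185]
 [ 23  47 186]
 [ 24  44 184]] [[ 24  49 184]
 [ 24  49 184]
 [ 22  48 185]
 [ 25  46 184]
 [ 25  45 185]] [120  15  33] [ 13 162 120] [ 13 162 123]
edge [-0.0322  0.0463] [0.0205 0.0418] len 0.0529 yaw -0.085 slope px -0.051
```

apply_moves:
  dp:
    - [0,0,0]
    - [0,0,0]
    - [0,0,0]
  twist:
    - [0,0,-0.1]
    - [0,0,0]
    - [0,0,0]
  fingers: [1,1,1]

```text
time: 22.8
position: [0.5125, -0.1101, 0.2153]
tool_rot: [-1.089, -2.947, -0.001]
ft_force: [-0.2, 0.1, -2.7]
grip_width: 0.443
grip_force: 25.0
```

```bash
python3 -c "
from h import *
im=get_image('side')
edge((10,15,90),(40,95,255),(229,258,205,240),.1438,im)"
```

```text
edge [-0.0324  0.0429] [0.0223 0.0452] len 0.0547 yaw 0.042 slope px -0.127
```

apply_moves:
  dp:
    - [0,0,0.03]
    - [0,0,0.03]
    - [0,0,0.03]
    - [0,0,0.025]
    - [0,0,0.01]
    - [0,0,0.006]
    - [0,0,0.004]
    - [0,0,0.002]
    - [0,0,0]
    - [0,0,0]
  twist:
    - [0,0,0.02]
    - [0,0,0]
    - [0,0,0]
    - [0,0,0]
    - [0,0,0]
    - [0,0,0]
    - [0,0,0]
    - [0,0,0]
    - [0,0,0]
    - [0,0,0]
  fingers: [1,1,1,1,1,1,1,1,1,1]

```text
time: 23.85
position: [0.5127, -0.1109, 0.0788]
tool_rot: [1.118, 2.935, 0.001]
ft_force: [0.8, 1.1, -2.5]
grip_width: 0.444
grip_force: 25.0
```

```bash
python3 -c "
from h import *
st()"
```

```text
t23.9 chest xy [0.0012 0.0585] z 0.0788 phi-yaw 0.865 tilt [0.001 0.   ] j7 1.20 F [ 0.8  1.1 -2.5] T [ 0.02 -0.23 -0.01] w 38.6 g 24.976915419101715
```

apply_moves:
  dp:
    - [0,0,0]
    - [0,0,0]
    - [0,0,0.0005]
    - [0,0,0]
    - [0,0,0]
  twist:
    - [0,0,0.1]
    - [0,0,0.1]
    - [0,0,0.1]
    - [0,0,0.1]
    - [0,0,0]
  fingers: [1,1,1,1,1]

```text
time: 24.35
position: [0.5134, -0.1103, 0.0788]
tool_rot: [1.677, 2.655, 0.002]
ft_force: [0.2, 1.1, 1.8]
grip_width: 0.441
grip_force: 25.0
```

```bash
python3 -c "
from h import *
st()"
```

```text
t24.4 chest xy [0.0018 0.059 ] z 0.0788 phi-yaw 0.466 tilt [0.002 0.001] j7 0.82 F [0.2 1.1 1.8] T [ 0.29 -0.13  0.19] w 38.4 g 25.001678466796875
```

apply_moves:
  dp:
    - [0,0,0]
    - [0,0,0]
    - [0,0,0]
  twist:
    - [0,0,0.1]
    - [0,0,0.1]
    - [0,0,0]
  fingers: [1,1,1]

```text
time: 24.65
position: [0.5135, -0.11, 0.0786]
tool_rot: [1.931, 2.477, 0.003]
ft_force: [0.3, 2.3, 3.6]
grip_width: 0.435
grip_force: 25.0
```

```bash
python3 -c "
from h import *
st()"
```

```text
t24.6 chest xy [0.0019 0.0594] z 0.0786 phi-yaw 0.268 tilt [0.002 0.001] j7 0.64 F [0.3 2.3 3.6] T [ 0.51 -0.17  0.31] w 37.9 g 25.002466142177582
```

apply_moves:
  dp:
    - [0,0,0.0003]
    - [0,0,0]
    - [0,0,0]
  twist:
    - [0,0,0.1]
    - [0,0,0.1]
    - [0,0,0]
  fingers: [1,1,1]

```text
time: 24.95
position: [0.5137, -0.1103, 0.0784]
tool_rot: [2.168, 2.272, 0.003]
ft_force: [2.4, 3.4, 4.5]
grip_width: 0.441
grip_force: 25.0
```

```bash
python3 -c "
from h import *
st()"
```

```text
t24.9 chest xy [0.0021 0.0591] z 0.0784 phi-yaw 0.069 tilt [0.002 0.001] j7 0.46 F [2.4 3.4 4.5] T [ 0.56 -0.31  0.37] w 38.4 g 25.003349483013153
```

apply_moves:
  dp:
    - [0,0,0]
    - [0,0,0]
    - [0,0,0]
    - [0,0,0]
  twist:
    - [0,0,0]
    - [0,0,0.1]
    - [0,0,0.1]
    - [0,0,0.1]
  fingers: [1,1,1,1]
  newtons: 40

```text
time: 25.35
position: [0.5138, -0.1106, 0.0782]
tool_rot: [2.484, 1.921, 0.003]
ft_force: [3.6, 1.5, 3.2]
grip_width: 0.44
grip_force: 40.0
```

```bash
python3 -c "
from h import *
st()"
```

```text
t25.4 chest xy [0.0022 0.0588] z 0.0782 phi-yaw -0.233 tilt [ 0.002 -0.   ] j7 0.18 F [3.6 1.5 3.2] T [ 0.13 -0.57  1.22] w 38.3 g 39.99741017818451
```

Tz is 1.22 N·m at 40 N without sinking, so sesame's cap was already tight. I'll release and go to paprika.

apply_moves:
  dp:
    - [0,0,0]
    - [0,0,0]
    - [0,0,0]
    - [0,0,0]
    - [0,0,-0.03]
    - [0,0,-0.04]
    - [0,0,-0.04]
    - [0,0,-0.02]
    - [0,0,0]
    - [0,0,0]
  twist:
    - [0,0,0]
    - [0,0,0]
    - [0,0,0]
    - [0,0,0]
    - [0,0,0]
    - [0,0,0]
    - [0,0,-0.145]
    - [0,0,-0.145]
    - [0,0,-0.145]
    - [0,0,-0.145]
  fingers: [0.35,0.35,0.35,0.35,0.35,0.3,0.3,0.3,0.3,0.3]
  newtons: 25

```text
time: 26.35
position: [0.5128, -0.1112, 0.2084]
tool_rot: [1.826, 2.555, 0.003]
ft_force: [-0.2, -0.0, -1.1]
grip_width: 0.7
grip_force: 0.0
```

apply_moves:
  dp:
    - [0,0,0]
    - [0,0,0]
    - [0,0,0]
    - [0,0,0]
    - [0,0,0]
    - [0,0,0]
  twist:
    - [0,0,-0.145]
    - [0,0,-0.145]
    - [0,0,-0.145]
    - [0,0,-0.145]
    - [0,0,-0.06]
    - [0,0,0]
  fingers: [0.3,0.3,0.3,0.3,0.3,0.3]

```text
time: 26.95
position: [0.5121, -0.1114, 0.2074]
tool_rot: [-0.94, -2.997, -0.0]
ft_force: [-0.7, 1.0, -0.5]
grip_width: 0.7
grip_force: 0.0
```

```bash
python3 - <<'E'
from h import *
st();to(-.0235,.3645,.0715)
a=get_image("top");b=get_image("side")
a=cv2.resize(a[190:300,145:245],None,fx=4,fy=4,interpolation=cv2.INTER_CUBIC)
b=cv2.resize(b[160:270,190:290],None,fx=4,fy=4,interpolation=cv2.INTER_CUBIC)
cv2.imwrite("pics/z7.png",np.clip(np.hstack([a,b])[:,:,::-1]*1.6,0,255).astype(np.uint8))
E
```

```text
t26.9 chest xy [0.0006 0.0579] z 0.2074 phi-yaw 0.985 tilt [-0.  0.] j7 1.20 F [-0.7  1.  -0.5] T [ 0.02 -0.06 -0.02] w 60.9 g 0.0
dp [0.1895 0.2421 0.1359]
```

View pics/z7.png

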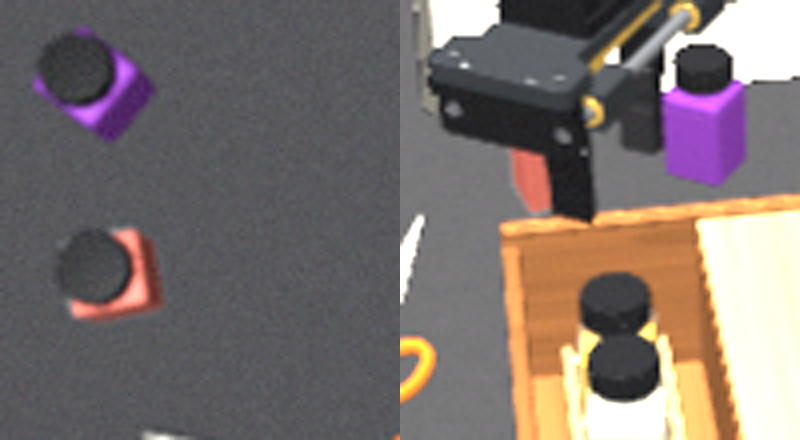

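apply_moves:
  dp:
    - [0.012,0.015,0]
    - [0.026,0.033,0]
    - [0.028,0.036,0]
    - [0.028,0.036,0]
    - [0.028,0.036,0]
    - [0.028,0.036,0]
    - [0.024,0.03,0]
    - [0.0155,0.02,0]
    - [0,0,0]
    - [0,0,0]
  twist:
    - [0,0,0]
    - [0,0,0]
    - [0,0,0]
    - [0,0,0]
    - [0,0,0]
    - [0,0,0]
    - [0,0,0]
    - [0,0,0]
    - [0,0,0]
    - [0,0,0]
  fingers: [0.3,0.3,0.3,0.3,0.3,0.3,0.3,0.3,0.3,0.3]

```text
time: 28.05
position: [0.495, 0.1957, 0.2073]
tool_rot: [0.94, 2.998, -0.002]
ft_force: [-0.3, -1.6, -0.0]
grip_width: 0.703
grip_force: 0.0
```

```bash
python3 -c "
from h import *
st();to(-.0235,.3645,.0715)"
```

```text
t28.1 chest xy [-0.0232  0.3646] z 0.2073 phi-yaw 0.985 tilt [-0.    -0.001] j7 0.60 F [-0.3 -1.6 -0. ] T [-0.03 -0.02 -0.05] w 61.1 g 0.0
dp [ 3.000e-04 -1.000e-04  1.358e-01]
```

apply_moves:
  dp:
    - [0,0,0.035]
    - [0,0,0.035]
    - [0,0,0.035]
    - [0,0,0.025]
    - [0,0,0.006]
    - [0,0,0]
    - [0,0,0]
    - [0,0,0]
    - [0,0,0]
    - [0,0,0]
  twist:
    - [0,0,0]
    - [0,0,0]
    - [0,0,0]
    - [0,0,0]
    - [0,0,0]
    - [0,0,0]
    - [0,0,0]
    - [0,0,0]
    - [0,0,0]
    - [0,0,0]
  fingers: [0.3,0.3,0.3,0.3,0.3,0.3,1,1,1,1]

```text
time: 29.05
position: [0.4956, 0.1962, 0.0724]
tool_rot: [0.94, 2.997, 0.002]
ft_force: [-1.1, -0.5, 2.8]
grip_width: 0.442
grip_force: 25.0
```

apply_moves:
  dp:
    - [0,0,0]
    - [0,0,0]
    - [0,0,0]
    - [0,0,-0.02]
    - [0,0,-0.035]
    - [0,0,-0.035]
    - [0,0,-0.035]
    - [0,0,-0.02]
    - [0,0,0]
    - [0,0,0]
  twist:
    - [0,0,0]
    - [0,0,0]
    - [0,0,0]
    - [0,0,0]
    - [0,0,0]
    - [0,0,0]
    - [0,0,0.1]
    - [0,0,0.09]
    - [0,0,0]
    - [0,0,0]
  fingers: [1,1,1,1,1,1,1,1,1,1]

```text
time: 30.05
position: [0.4944, 0.1959, 0.2154]
tool_rot: [-1.216, -2.896, 0.001]
ft_force: [-1.7, 0.2, -2.4]
grip_width: 0.441
grip_force: 25.0
```

```bash
python3 -c "
from h import *
st();to(0,0,.2145)"
```

```text
t30.1 chest xy [-0.0238  0.3647] z 0.2154 phi-yaw 0.797 tilt [-0.001 -0.   ] j7 0.41 F [-1.7  0.2 -2.4] T [-0.05 -0.01 -0.01] w 38.4 g 24.9949711561203
dp [-0.2719 -0.2443  0.001 ]
```

apply_moves:
  dp:
    - [-0.012,-0.0108,0]
    - [-0.025,-0.0224,0]
    - [-0.035,-0.0315,0]
    - [-0.04,-0.036,0]
    - [-0.04,-0.036,0]
    - [-0.04,-0.036,0]
    - [-0.035,-0.0315,0]
    - [-0.027,-0.0241,0]
    - [-0.018,-0.016,0]
    - [0,0,0]
  twist:
    - [0,0,0]
    - [0,0,0]
    - [0,0,0]
    - [0,0,0]
    - [0,0,0]
    - [0,0,0]
    - [0,0,0]
    - [0,0,0]
    - [0,0,0]
    - [0,0,0]
  fingers: [1,1,1,1,1,1,1,1,1,1]

```text
time: 31.05
position: [0.5071, -0.1641, 0.2153]
tool_rot: [-1.231, -2.889, 0.006]
ft_force: [-0.8, -0.4, -2.2]
grip_width: 0.446
grip_force: 25.0
```

apply_moves:
  dp:
    - [0,0,0]
    - [0,0,0]
  twist:
    - [0,0,0]
    - [0,0,0]
  fingers: [1,1]

```text
time: 31.25
position: [0.5091, -0.1568, 0.2156]
tool_rot: [-1.217, -2.894, -0.0]
ft_force: [-0.0, -0.5, -2.0]
grip_width: 0.442
grip_force: 25.0
```

```bash
python3 -c "
from h import *
st();to(0,0,.0795)
im=get_image('side')
c=chest
# where the jar underside should project
q=np.cos(YAW);s=np.sin(YAW)
print([np.round(proj('side',np.r_[O+np.array([q*x-s*y,s*x+q*y]),.143]),1) for x,y in((-.022,-.022),(.022,-.022))])
cv2.imwrite('pics/z8.png',cv2.resize(im[190:290,210:300,::-1],None,fx=6,fy=6,interpolation=cv2.INTER_CUBIC))
edge((0,100,70),(8,255,255),(225,275,210,262),.143,im);edge((170,100,70),(180,255,255),(225,275,210,262),.143,im)"
```

```text
t31.2 chest xy [-0.0014  0.0124] z 0.2156 phi-yaw 0.796 tilt [-0.002  0.001] j7 1.14 F [-0.  -0.5 -2. ] T [-0.02 -0.03  0.02] w 38.5 g 24.99595284461975
dp [-0.01   -0.0078  0.1361]
[array([236.1, 255. ]), array([258.3, 252.7])]
edge [-0.0301 -0.001 ] [ 0.0183 -0.0008] len 0.0484 yaw 0.004 slope px -0.107Traceback (most recent call last):
  File "<string>", line 10, in <module>
    edge((0,100,70),(8,255,255),(225,275,210,262),.143,im);edge((170,100,70),(180,255,255),(225,275,210,262),.143,im)
                                                           ~~~~^^^^^^^^^^^^^^^^^^^^^^^^^^^^^^^^^^^^^^^^^^^^^^^^^^^^^^
  File "h.py", line 30, in edge
    n,l,s,_=cv2.connectedComponentsWithStats(m);k=1+s[1:,4].argmax();m=l==k
                                                    ~~~~~~~~~~~~~~^^
ValueError: attempt to get argmax of an empty sequence
```

View pics/z8.png

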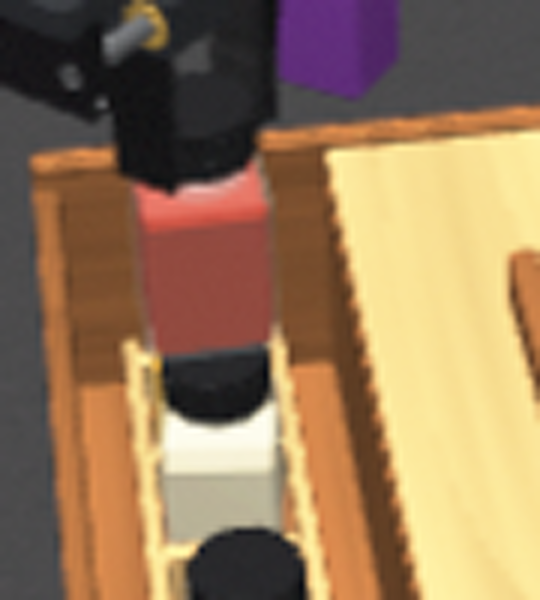

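apply_moves:
  dp:
    - [-0.005,-0.004,0]
    - [-0.005,-0.004,0]
    - [0,0,0]
    - [0,0,0.03]
    - [0,0,0.03]
    - [0,0,0.025]
    - [0,0,0]
    - [0,0,0]
  twist:
    - [0,0,0]
    - [0,0,0]
    - [0,0,0]
    - [0,0,0]
    - [0,0,0]
    - [0,0,0]
    - [0,0,0]
    - [0,0,0]
  fingers: [1,1,1,1,1,1,1,1]

```text
time: 32.1
position: [0.5111, -0.171, 0.132]
tool_rot: [-1.221, -2.895, 0.001]
ft_force: [0.2, 0.6, -1.3]
grip_width: 0.442
grip_force: 25.0
```

```bash
python3 -c "
from h import *
st();to(0.0005,0,.0795)"
```

```text
t32.1 chest xy [ 0.0008 -0.0017] z 0.1320 phi-yaw 0.794 tilt [-0.    -0.001] j7 1.27 F [ 0.2  0.6 -1.3] T [-0.05  0.01 -0.02] w 38.4 g 24.995375275611877
dp [0.0014 0.0011 0.0525]
```

apply_moves:
  dp:
    - [0.0014,0.0011,0.015]
    - [0,0,0.018]
    - [0,0,0.01]
    - [0,0,0.005]
    - [0,0,0.003]
    - [0,0,0.0015]
    - [0,0,0]
    - [0,0,0]
  twist:
    - [0,0,0]
    - [0,0,0]
    - [0,0,0]
    - [0,0,0]
    - [0,0,0]
    - [0,0,0]
    - [0,0,0]
    - [0,0,0]
  fingers: [1,1,1,1,1,1,1,1]

```text
time: 32.9
position: [0.5113, -0.1694, 0.0804]
tool_rot: [1.22, 2.894, 0.001]
ft_force: [-3.6, 0.3, 6.1]
grip_width: 0.445
grip_force: 25.0
```

```bash
python3 -c "
from h import *
st()"
```

```text
t32.9 chest xy [ 0.0011 -0.0001] z 0.0804 phi-yaw 0.795 tilt [0.001 0.   ] j7 1.33 F [-3.6  0.3  6.1] T [ 0.07  0.65 -0.  ] w 38.7 g 25.00841349363327
```

apply_moves:
  dp:
    - [0,0,0]
    - [0,0,0]
    - [0,0,0.0005]
    - [0,0,0]
    - [0,0,0]
  twist:
    - [0,0,0.1]
    - [0,0,0.1]
    - [0,0,0.1]
    - [0,0,0.1]
    - [0,0,0]
  fingers: [1,1,1,1,1]

```text
time: 33.4
position: [0.5121, -0.169, 0.0799]
tool_rot: [1.772, 2.591, 0.002]
ft_force: [-1.8, 1.8, 5.7]
grip_width: 0.439
grip_force: 25.0
```

```bash
python3 -c "
from h import *
st()"
```

```text
t33.4 chest xy [0.0018 0.0003] z 0.0799 phi-yaw 0.393 tilt [0.002 0.   ] j7 0.98 F [-1.8  1.8  5.7] T [ 0.17  0.27 -0.02] w 38.2 g 25.00379204750061
```

apply_moves:
  dp:
    - [0,0,0]
    - [0,0,0.0002]
    - [0,0,0]
    - [0,0,0.0002]
    - [0,0,0]
    - [0,0,0.0002]
  twist:
    - [0,0,0.1]
    - [0,0,0.1]
    - [0,0,0.1]
    - [0,0,0.1]
    - [0,0,0.1]
    - [0,0,0.1]
  fingers: [1,1,1,1,1,1]

```text
time: 34.0
position: [0.5119, -0.1691, 0.0791]
tool_rot: [2.461, 1.95, 0.003]
ft_force: [-1.3, 0.4, 5.1]
grip_width: 0.445
grip_force: 25.0
```

```bash
python3 -c "
from h import *
st()"
```

```text
t34.0 chest xy [0.0016 0.0003] z 0.0791 phi-yaw -0.209 tilt [0.002 0.   ] j7 0.42 F [-1.3  0.4  5.1] T [0.1  0.36 0.07] w 38.7 g 24.998904168605804
```

apply_moves:
  dp:
    - [0,0,0]
    - [0,0,0.0003]
    - [0,0,0]
  twist:
    - [0,0,0.1]
    - [0,0,0.1]
    - [0,0,0.1]
  fingers: [1,1,1]

```text
time: 34.3
position: [0.512, -0.1696, 0.0789]
tool_rot: [2.723, 1.562, 0.002]
ft_force: [-0.4, -0.0, 2.4]
grip_width: 0.437
grip_force: 25.0
```

```bash
python3 -c "
from h import *
st()"
```

```text
t34.3 chest xy [ 0.0017 -0.0003] z 0.0789 phi-yaw -0.508 tilt [ 0.002 -0.001] j7 0.12 F [-0.4 -0.   2.4] T [-0.02  0.25  0.36] w 38.0 g 24.997324347496033
```

apply_moves:
  dp:
    - [0,0,0]
    - [0,0,0]
  twist:
    - [0,0,0.1]
    - [0,0,0.1]
  fingers: [1,1]

```text
time: 34.5
position: [0.5123, -0.1691, 0.0788]
tool_rot: [2.865, 1.284, 0.003]
ft_force: [1.2, 1.0, 2.8]
grip_width: 0.443
grip_force: 25.0
```

```bash
python3 -c "
from h import *
st()"
```

```text
t34.5 chest xy [0.002  0.0003] z 0.0788 phi-yaw -0.707 tilt [ 0.002 -0.001] j7 -0.07 F [1.2 1.  2.8] T [ 0.12 -0.16  0.72] w 38.5 g 24.995263516902924
```

Paprika was slack and is now home (Tz 0.72). Pepper is next.

apply_moves:
  dp:
    - [0,0,0]
    - [0,0,0]
    - [0,0,0]
    - [0,0,-0.03]
    - [0,0,-0.04]
    - [0,0,-0.03]
    - [0,0,0]
    - [0,0,0]
    - [0,0,0]
    - [0,0,0]
  twist:
    - [0,0,0]
    - [0,0,0]
    - [0,0,0]
    - [0,0,0]
    - [0,0,0]
    - [0,0,-0.145]
    - [0,0,-0.145]
    - [0,0,-0.145]
    - [0,0,-0.145]
    - [0,0,-0.145]
  fingers: [0.4,0.4,0.4,0.4,0.4,0.4,0.4,0.4,0.4,0.4]

```text
time: 35.5
position: [0.5107, -0.169, 0.1777]
tool_rot: [-2.216, -2.227, -0.001]
ft_force: [-0.8, 0.5, -0.4]
grip_width: 0.602
grip_force: 0.0
```

apply_moves:
  dp:
    - [0,0,0]
    - [0,0,0]
    - [0,0,0]
    - [0,0,0]
    - [0,0,0]
    - [0,0,0]
  twist:
    - [0,0,-0.145]
    - [0,0,-0.145]
    - [0,0,-0.145]
    - [0,0,-0.145]
    - [0,0,-0.145]
    - [0,0,0]
  fingers: [0.4,0.4,0.4,0.4,0.4,0.4]

```text
time: 36.1
position: [0.5107, -0.1691, 0.1776]
tool_rot: [1.291, 2.864, 0.001]
ft_force: [0.5, -0.6, -0.0]
grip_width: 0.6
grip_force: 0.0
```

```bash
python3 -c "
from h import *
st();to(0,-.0565,.0795)"
```

```text
t36.1 chest xy [0.0003 0.0002] z 0.1776 phi-yaw 0.746 tilt [0. 0.] j7 1.12 F [ 0.5 -0.6 -0. ] T [-0.09  0.06  0.09] w 52.2 g 0.0
dp [-0.0414 -0.0387  0.0981]
```

apply_moves:
  dp:
    - [-0.01,-0.009,0]
    - [-0.016,-0.015,0]
    - [-0.0154,-0.0147,0]
    - [0,0,0]
    - [0,0,0.03]
    - [0,0,0.03]
    - [0,0,0.025]
    - [0,0,0.008]
    - [0,0,0.005]
    - [0,0,0]
  twist:
    - [0,0,0]
    - [0,0,0]
    - [0,0,0]
    - [0,0,0]
    - [0,0,0]
    - [0,0,0]
    - [0,0,0]
    - [0,0,0]
    - [0,0,0]
    - [0,0,0]
  fingers: [0.4,0.4,0.4,0.4,0.4,0.4,0.4,0.4,0.4,0.4]

```text
time: 37.1
position: [0.5095, -0.2254, 0.08]
tool_rot: [1.293, 2.863, 0.0]
ft_force: [-0.2, -0.7, 0.5]
grip_width: 0.602
grip_force: 0.0
```

apply_moves:
  dp:
    - [0,0,0]
    - [0,0,0]
    - [0,0,0]
    - [0,0,0]
    - [0,0,0]
    - [0,0,0]
  twist:
    - [0,0,0]
    - [0,0,0]
    - [0,0,0]
    - [0,0,0]
    - [0,0,0]
    - [0,0,0]
  fingers: [1,1,1,1,1,1]

```text
time: 37.7
position: [0.5098, -0.2258, 0.0804]
tool_rot: [1.292, 2.862, 0.001]
ft_force: [-0.6, -0.3, 6.6]
grip_width: 0.441
grip_force: 25.0
```

```bash
python3 -c "
from h import *
st()"
```

```text
t37.7 chest xy [ 0.0007 -0.0565] z 0.0804 phi-yaw 0.745 tilt [ 0.001 -0.   ] j7 1.37 F [-0.6 -0.3  6.6] T [ 0.03  0.05 -0.  ] w 38.4 g 25.001962780952454
```

apply_moves:
  dp:
    - [0,0,0]
    - [0,0,0]
    - [0,0,0.0005]
    - [0,0,0]
    - [0,0,0]
  twist:
    - [0,0,0.1]
    - [0,0,0.1]
    - [0,0,0.1]
    - [0,0,0.1]
    - [0,0,0]
  fingers: [1,1,1,1,1]

```text
time: 38.2
position: [0.5102, -0.2258, 0.0799]
tool_rot: [1.835, 2.547, 0.0]
ft_force: [0.0, -0.0, 6.1]
grip_width: 0.445
grip_force: 25.0
```

```bash
python3 -c "
from h import *
st()"
```

```text
t38.2 chest xy [ 0.0012 -0.0564] z 0.0799 phi-yaw 0.344 tilt [ 0.002 -0.001] j7 1.01 F [ 0.  -0.   6.1] T [-0.07 -0.06  0.14] w 38.7 g 25.00237137079239
```

apply_moves:
  dp:
    - [0,0,0]
    - [0,0,0]
    - [0,0,0.0003]
  twist:
    - [0,0,0.1]
    - [0,0,0.1]
    - [0,0,0.1]
  fingers: [1,1,1]

```text
time: 38.5
position: [0.5106, -0.2251, 0.0796]
tool_rot: [2.196, 2.244, 0.002]
ft_force: [1.1, 1.0, 5.2]
grip_width: 0.439
grip_force: 25.0
```

```bash
python3 -c "
from h import *
st()"
```

```text
t38.5 chest xy [ 0.0015 -0.0558] z 0.0796 phi-yaw 0.043 tilt [0.002 0.   ] j7 0.74 F [1.1 1.  5.2] T [ 0.05 -0.2   0.74] w 38.2 g 24.996092319488525
```

apply_moves:
  dp:
    - [0,0,0]
    - [0,0,0]
    - [0,0,0.0003]
    - [0,0,0]
  twist:
    - [0,0,0.1]
    - [0,0,0.1]
    - [0,0,0.1]
    - [0,0,0.1]
  fingers: [1,1,1,1]

```text
time: 38.9
position: [0.5113, -0.2248, 0.0792]
tool_rot: [2.597, 1.764, 0.004]
ft_force: [3.4, 1.5, 2.7]
grip_width: 0.444
grip_force: 25.0
```

```bash
python3 -c "
from h import *
st()"
```

```text
t38.9 chest xy [ 0.0022 -0.0554] z 0.0792 phi-yaw -0.356 tilt [ 0.003 -0.   ] j7 0.39 F [3.4 1.5 2.7] T [ 0.05 -0.58  0.66] w 38.6 g 24.996497333049774
```

Pepper's cap is tight: Tz is 0.7 within the rail play. I'll release, step aside and check everything.

apply_moves:
  dp:
    - [0,0,0]
    - [0,0,0]
    - [0,0,0]
    - [0,0,-0.03]
    - [0,0,-0.04]
    - [0,0,-0.04]
    - [0,0,0]
    - [0,0,0]
    - [0,0,0]
  twist:
    - [0,0,0]
    - [0,0,0]
    - [0,0,0]
    - [0,0,0]
    - [0,0,0]
    - [0,0,0]
    - [0,0,-0.12]
    - [0,0,-0.12]
    - [0,0,-0.12]
  fingers: [0.4,0.4,0.4,0.4,0.4,0.4,0.4,0.4,0.4]

```text
time: 39.8
position: [0.5087, -0.2258, 0.1886]
tool_rot: [-2.234, -2.208, -0.001]
ft_force: [-1.1, 0.1, -0.2]
grip_width: 0.601
grip_force: 0.0
```

apply_moves:
  dp:
    - [0.02,0,0]
    - [0.04,0,0]
    - [0.04,0,0]
    - [0.04,0,0]
    - [0.04,0,0]
    - [0.04,0,0]
    - [0.04,0,0]
    - [0.04,0,0]
    - [0.02,0,0]
    - [0,0,0]
  twist:
    - [0,0,0]
    - [0,0,0]
    - [0,0,0]
    - [0,0,0]
    - [0,0,0]
    - [0,0,0]
    - [0,0,0]
    - [0,0,0]
    - [0,0,0]
    - [0,0,0]
  fingers: [0.4,0.4,0.4,0.4,0.4,0.4,0.4,0.4,0.4,0.4]

```text
time: 40.8
position: [0.514, 0.0973, 0.1881]
tool_rot: [-2.234, -2.209, 0.001]
ft_force: [0.3, -0.1, -0.8]
grip_width: 0.599
grip_force: 0.0
```

```bash
python3 - <<'E'
from h import *
st();to(.111,.003,.2)
a=get_image("top");b=get_image("side")
cv2.imwrite("pics/top3.png",a[:,:,::-1]);cv2.imwrite("pics/side3.png",b[:,:,::-1])
a=cv2.resize(a[155:285,250:425],(400,297),interpolation=cv2.INTER_CUBIC);b=cv2.resize(b[205:340,205:355],(400,360),interpolation=cv2.INTER_CUBIC)
a=cv2.copyMakeBorder(a,0,63,0,0,cv2.BORDER_CONSTANT)
cv2.imwrite("pics/z9.png",np.hstack([a,b])[:,:,::-1])
E
```

```text
t40.8 chest xy [-0.0021  0.2666] z 0.1881 phi-yaw 0.010 tilt [-0.001 -0.   ] j7 -0.17 F [ 0.3 -0.1 -0.8] T [-0.08  0.06 -0.02] w 52.1 g 0.0
dp [-0.2648  0.1103 -0.0119]
```

View pics/z9.png

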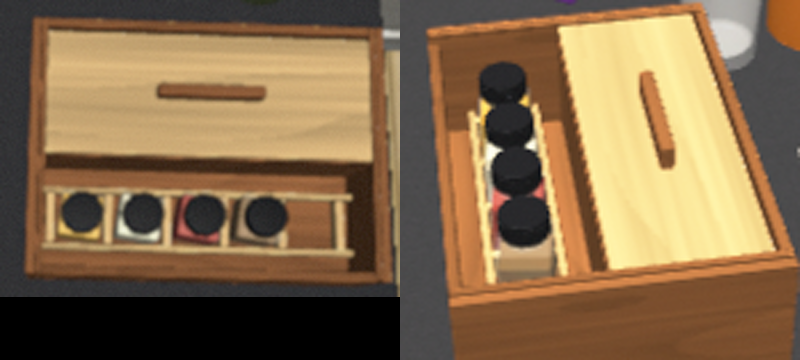

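All four jars stand in pockets 1–4, with caps at (81,212), (142,213), (205,214) and (266,217) in the crop, and the cover is back. Now to shut it.

apply_moves:
  dp:
    - [-0.015,0.006,-0.004]
    - [-0.035,0.015,-0.004]
    - [-0.04,0.016,-0.004]
    - [-0.04,0.016,0]
    - [-0.04,0.016,0]
    - [-0.04,0.016,0]
    - [-0.035,0.016,0]
    - [-0.02,0.009,0]
    - [0,0,0]
    - [0,0,0]
  twist:
    - [0,0,0.01]
    - [0,0,0]
    - [0,0,0]
    - [0,0,0]
    - [0,0,0]
    - [0,0,0]
    - [0,0,0]
    - [0,0,0]
    - [0,0,0]
    - [0,0,0]
  fingers: [0.4,0.4,0.4,0.4,0.4,0.4,0.4,0.4,0.4,0.4]

```text
time: 41.9
position: [0.6165, -0.1767, 0.201]
tool_rot: [2.256, 2.186, -0.001]
ft_force: [0.6, 0.7, 0.1]
grip_width: 0.601
grip_force: 0.0
```

```bash
python3 -c "
from h import *
st();to(.111,.003,.1195)"
```

```text
t41.9 chest xy [ 0.1064 -0.0051] z 0.2010 phi-yaw -0.010 tilt [-0.    -0.001] j7 0.50 F [0.6 0.7 0.1] T [-0.02  0.06  0.01] w 52.3 g 0.0
dp [0.0083 0.0045 0.0815]
```

apply_moves:
  dp:
    - [0,0.0045,0.03]
    - [0,0,0.03]
    - [0,0,0.02]
    - [0,0,0]
    - [0,0,0]
    - [0,0,0]
    - [0,0,0]
    - [0,0,0]
    - [0,0,0]
    - [0,0,0]
  twist:
    - [0,0,-0.01]
    - [0,0,0]
    - [0,0,0]
    - [0,0,0]
    - [0,0,0]
    - [0,0,0]
    - [0,0,0]
    - [0,0,0]
    - [0,0,0]
    - [0,0,0]
  fingers: [0.4,0.4,0.4,0.4,1,1,1,1,1,1]

```text
time: 42.9
position: [0.6222, -0.1736, 0.1208]
tool_rot: [2.24, 2.202, 0.001]
ft_force: [-0.0, -0.5, 0.4]
grip_width: 0.141
grip_force: 0.8
```

apply_moves:
  dp:
    - [0,0,0]
    - [0,0,0]
    - [0,-0.01,0]
    - [0,-0.015,0]
    - [0,-0.02,0]
    - [0,-0.02,0]
    - [0,-0.02,0]
    - [0,-0.015,0]
    - [0,-0.008,0]
    - [0,0,0]
  twist:
    - [0,0,0]
    - [0,0,0]
    - [0,0,0]
    - [0,0,0]
    - [0,0,0]
    - [0,0,0]
    - [0,0,0]
    - [0,0,0]
    - [0,0,0]
    - [0,0,0]
  fingers: [1,1,1,1,1,1,1,1,1,1]

```text
time: 43.9
position: [0.5129, -0.1709, 0.1207]
tool_rot: [-2.238, -2.201, -0.002]
ft_force: [-2.4, 2.7, 5.2]
grip_width: 0.132
grip_force: 25.0
```

```bash
python3 -c "
from h import *
st()"
```

```text
t43.9 chest xy [ 0.0026 -0.0015] z 0.1207 phi-yaw 0.005 tilt [-0.001  0.003] j7 0.50 F [-2.4  2.7  5.2] T [ 0.43  0.52 -0.15] w 11.5 g 25.00122159719467
```

apply_moves:
  dp:
    - [0,-0.003,0]
    - [0,-0.002,0]
    - [0,-0.002,0]
    - [0,0,0]
    - [0,0,0]
  twist:
    - [0,0,0]
    - [0,0,0]
    - [0,0,0]
    - [0,0,0]
    - [0,0,0]
  fingers: [1,1,1,1,1]

```text
time: 44.4
position: [0.5101, -0.1708, 0.1208]
tool_rot: [2.236, 2.201, 0.005]
ft_force: [8.7, 2.6, -2.6]
grip_width: 0.135
grip_force: 25.0
```

```bash
python3 -c "
from h import *
st()"
```

```text
t44.4 chest xy [-0.0002 -0.0015] z 0.1208 phi-yaw 0.006 tilt [ 0.005 -0.001] j7 0.49 F [ 8.7  2.6 -2.6] T [ 0.66 -1.67 -0.18] w 11.7 g 25.01483380794525
```

The stop is felt (8.7 N, travel 0.112 m), so the cover is shut. I'll release, lift clear and check.

apply_moves:
  dp:
    - [0,0.002,0]
    - [0,0,0]
    - [0,0,0]
    - [0,0,0]
    - [0,0,-0.03]
    - [0,0,-0.04]
    - [0,0,-0.04]
    - [0.04,0,0]
    - [0.04,0,0]
    - [0.04,0,0]
  twist:
    - [0,0,0]
    - [0,0,0]
    - [0,0,0]
    - [0,0,0]
    - [0,0,0]
    - [0,0,0]
    - [0,0,0]
    - [0,0,0]
    - [0,0,0]
    - [0,0,0]
  fingers: [1,0.4,0.4,0.4,0.4,0.4,0.4,0.4,0.4,0.4]

```text
time: 45.4
position: [0.5108, -0.0513, 0.2307]
tool_rot: [2.242, 2.2, 0.001]
ft_force: [0.9, -0.9, 0.2]
grip_width: 0.597
grip_force: 0.0
```

apply_moves:
  dp:
    - [0.04,0,0]
    - [0.04,0,0]
    - [0.04,0,0]
    - [0.03,0,0]
    - [0,0,0]
    - [0,0,0]
  twist:
    - [0,0,0]
    - [0,0,0]
    - [0,0,0]
    - [0,0,0]
    - [0,0,0]
    - [0,0,0]
  fingers: [0.4,0.4,0.4,0.4,0.4,0.4]

```text
time: 46.0
position: [0.5135, 0.0978, 0.2301]
tool_rot: [2.239, 2.203, -0.003]
ft_force: [0.8, -0.4, 0.5]
grip_width: 0.599
grip_force: 0.0
```

```bash
python3 - <<'E'
from h import *
st()
im=get_image("top");cv2.imwrite("pics/top4.png",im[:,:,::-1])
# cover wood is pale: its front and rear rows along a few columns
p=cv2.inRange(cv2.cvtColor(im,cv2.COLOR_RGB2HSV),(10,60,165),(30,160,255))
for u in(300,330,390):
    v=np.where(p[160:285,u])[0]+160;print(u,[chest(plane("top",u,k,.113)).round(4)[0] for k in(v.max()+.5,v.min()-.5)])
E
```

```text
t46.0 chest xy [-0.0026  0.2671] z 0.2301 phi-yaw 0.006 tilt [-0.001 -0.002] j7 -0.22 F [ 0.8 -0.4  0.5] T [-0.11  0.05  0.01] w 52.1 g 0.0
300 [np.float64(-0.0574), np.float64(0.058)]
330 [np.float64(-0.0581), np.float64(0.0575)]
390 [np.float64(-0.0595), np.float64(0.0543)]
```

```bash
python3 -c "
from bench import ctrl
print(ctrl.close_job())"
```

```text
the job is handed in; nothing more can be done
None
```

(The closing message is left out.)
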